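# Weigh a brass valve body on the spring balance

### The job

Weigh the brass valve body for its porosity check: hang it by its eye from the hook of the spring balance, letting the spring take the weight gradually so that the hook never jumps down or flies up, then let go. When it hangs still, slide the black reader clip on the column until its red index is level with the red pointer, and leave the valve body hanging. Do not push on the hook or the pointer with the gripper, do not strain the spring to its end, and leave the beaker, the flask and the tweezers alone.

Things in the scene. Friction and masses are not known exactly. Their poses are not given: they have to be found in the camera images.
- valve_body: Brass straight-through valve body with a steel eye bolt, upright on a 38 mm round foot; origin at the centre of the underside. 172 mm long along its x axis, 117 mm high with the eye; belly 49 mm across, pipes 23 mm thick, axis 34 mm up; a hexagon at either end. Centre of mass under the eye. Mass unknown, 0.12 to 0.4 kg, so the wrist force must tell when the hook carries it
- eye_top (a point): underside of the top bar of the valve body's eye, where the hook carries it: over the body's middle, 111 mm above its underside (77 mm above grip_end). The eye is of 6 mm wire, its opening 22 mm wide (y) and 34 mm high, 77 to 111 mm up; the hook goes through it along the body's x axis
- stand: Grey-based stand, fixed, with a tubular spring balance on its cross arm (625 mm up). Origin on the table under the balance axis; x points away from the robot (turned up to 0.2 rad). Base plate 16 mm high, 5 mm before to 145 mm behind the axis, 55 mm left to 190 mm right of it. Graduated column, 30 x 10 mm, 660 mm high, 135 mm right (-y) and 26 mm behind. Barrel 29 mm across, from 345 mm up
- hook_seat (a point): lowest point inside the hook's bow, where the eye rests; 262 mm up unloaded, lower with load. Open J of 5 mm wire in the stand's x-z plane, 15 mm wide inside; free tip on the robot's side, 11.5 mm before the seat, ending 14 mm above it; underside 5 mm below it. It swings on a swivel 55 mm above. To hang: bring the eye's top 17 to 25 mm above the seat, over the tip from the robot's side, then down
- plunger (a joint): spring extension in m, 0 unloaded, growing as the hook goes down, end stop at 0.125; a lightly damped spring of 40 N per m, so the hung weight in N is 40 times this value when all is still. It is delicate: keep the hook slower than 0.1 m/s up or down, also when letting go
- pointer_tip (a point): tip of the thin red pointer that moves with the plunger, 98 mm to the right of the hook axis and 50 mm above the hook seat; 312 mm above the table when unloaded
- reader_clip (a joint): how far the black reader clip has been slid down the column, in m, 0 level with the unloaded pointer, growing downward, from -0.02 to 0.13; it stays where it is left (friction about 2 N). It equals joint plunger when the index is level with the pointer
- reader_index (a point): tip of the red index on the left side of the reader clip, to be brought level with pointer_tip
- reader_tab (a point): point on the reader clip's thumb tab: a black ribbed bar 10 mm wide (y), 18 mm high, 52 mm long, sticking out of the clip toward the robot along the stand's -x; this point is 36 mm before the clip's 46 mm wide face, 15 mm from the tab's free end. Pinch it across y, gripper leaning back a little to clear the stand
- beaker: glass beaker 80 mm across, 96 mm high, at the front right; origin at its underside; leave it alone
- flask: stoppered conical flask 63 mm across, 118 mm high, at the front right; origin at its underside; leave it alone
- tweezers: steel tweezers 126 mm long lying flat at the front left; leave them alone
- grip_end (a point): middle of the hexagon at the -x end of the valve body (the one nearer the robot), 73 mm from its middle and 34 mm up: the place to grip, across y, from above or leaning back a little, which leaves the room over the eye to the hook. The hexagon is 28 mm across its upright flats (y), 16 mm high there, 26 mm long; grip it firmly (about 30 N), it is held off its centre

How it is judged:
By the outcome, as a careful person would: the job done as asked, in the order asked, and still so for the second after the job is handed in, with the robot touching nothing.
It also fails if it takes over 72 s, if anything falls off the work surface, if the arm or the gripper's body presses on something with over 40 N, if the wrist force passes 120 N, or if a joint passes its speed limit or range.

### The arm

A 7-joint arm with a two-finger parallel gripper is mounted at the origin on a cart in front of the work surface, level with it; the furniture and walls round the work are solid. World frame = base frame: x ahead of the robot, y to its left, z up, the work surface at z = 0. Lengths are in m, angles in rad, forces in N, time in s.
With the tool pointing down it reaches from about 0.35 to 0.9 m from the base axis. Payload 19.9 kg.
Tool frame: the origin (TCP) lies at the very end of the fingers, on their centre line; the grasp point (between the pads) lies 19 mm behind it (env.tcp_to_grasp is the distance from the TCP to the grasp point, in m); z points along the fingers, y is the line along which they close (so a half turn about z gives the same grasp; the last joint's range is limited). The gripper opens to 85 mm and grips with 20 to 120 N. Pads are 22 mm wide; open, the fingers measure 114 mm over their backs; the gripper's body (76 mm by 85 mm) begins 54 mm behind the grasp point. The pads swing forward as they close: fully open they stand 13 mm farther back than shut.
Start: joints at [1.23, 0.417, -0.01, 1.614, 0.005, 1.111, -0.053], TCP at [0.185, -0.597, 0.231] pointing down, gripper open.
Joint ranges: [-2.81, 2.81], [-0.39, 2.02], [-1.27, 1.25], [0.06, 2.57], [-1.19, 4.33], [0.19, 2], [-2.82, 2.82]. Speed limits (rad/s): [1.89, 1.89, 2.39, 2.39, 3.01, 3.01, 3.01].

### API

Orientations are given as a rotation vector (axis times angle).
In Python, from workcell import env, get_image gives the robot as it stands. The module is installed in compiled form; this text tells all that it offers.
- The arm moves only by the shell command python3 -m handwheel 'ROWS' [FORCE]. ROWS is JSON, a list of rows, each a list of 3 entries, a list of its own where there are three numbers: the shift along the tool's x, y, z in m, then the turn about the tool's z in degrees, then the opening, from 0 (shut) to 1 (fully open). A call has 1 to 10 rows; each row is the pose to reach, as a shift and turn from the pose commanded when the call began, along the tool's axes at that moment; what a row does not reach only later rows make up. A row lasts 1/10 s, in which the tool goes at most 50 mm and 8.59 degrees, less where a joint would pass 70% of its speed; a pose out of reach is approached as far as the arm can. A call with a gripper value outside its range is refused whole. The fingers move at their own pace and stop on an object; FORCE is the grip in N (left out, the last holds). Time passes only in rows, so rows that repeat a pose let the fingers close. It gives the time, the measured TCP pose, the force, the opening and the grip force at its end, in the units of the state.
- env.sense(): the state, without advancing time (a new reading comes with each control period).
- get_image(name): name is "scene" or "top" or "wrist"; returns a dict with "color" (420x560x3 uint8, red, green, blue), "K" (3x3 intrinsics, pixels), "camera_from_world" (4x4, takes a point from world to camera coordinates); the wrist camera has in their place "T_tool_cam" (4x4, takes a point from camera to tool coordinates, whose origin is the TCP and whose axes are the flange's). Camera axes: x right, y up, looking along -z (the intrinsics and any distortion apply to the point x, -y, -z); pixel columns grow to the right and rows downward; lengths in m; the calibration is good to about 2 mm. The wrist camera is an equidistant fisheye: a pixel r from the principal point sees the ray r / f radians off the axis. A picture is of the moment at which its call begins: read the wrist's pose just before it. There is no depth.
- env.sign_off(): hands the job in; it is judged then, once.
The state is a dict: "clock": time; "joint_positions": joint angles; "joint_vel": joint speeds; "effort": joint torques, N m; "tool_pos": TCP position; "ee_rot": TCP orientation; "contact_force": force on the tool from outside, world axes, zero at the start; "moment": the same for the moment, N m; "opening": opening from 0.0 (shut) to 1.0 (fully open); "grasp_force": force on a finger pad.
Only numpy, scipy, OpenCV 4.12 (cv2) and the standard library are available. Lean on these libraries where they do the work, as an engineer would, in place of code of your own. Each camera call takes 0.05 s, during which the arm holds its last target. There are 200 camera calls.

## Working session

There is one attempt and no reset: what is moved stays moved. The work goes in short steps, Python scripts to look and compute and a shell command to move; the robot and the scene stay as the last step left them, time stands still between calls to the robot, and variables do not carry over. Pictures are saved under pics/ and viewed, at most 10 in all, crops included, and the job is handed in when it is done.

```bash
mkdir -p pics
cat > h.py <<'E'
import numpy as np, cv2
from workcell import env, get_image
from scipy.spatial.transform import Rotation as R
def save(n,f):
    d=get_image(n); cv2.imwrite('pics/'+f,d['color'][:,:,::-1]); return d
def proj(d,P):
    P=np.atleast_2d(P); T=d['camera_from_world']; c=P@T[:3,:3].T+T[:3,3]
    q=np.c_[c[:,0],-c[:,1],-c[:,2]]@d['K'].T; return q[:,:2]/q[:,2:]
def ray(d,uv):
    T=d['camera_from_world']; k=np.linalg.inv(d['K'])@[uv[0],uv[1],1]
    v=T[:3,:3].T@np.array([k[0],-k[1],-k[2]]); o=-T[:3,:3].T@T[:3,3]; return o,v/np.linalg.norm(v)
def atz(d,uv,z):
    o,v=ray(d,uv); return o+v*(z-o[2])/v[2]
def tri(obs):
    A=np.zeros((3,3));b=np.zeros(3)
    for d,uv in obs:
        o,v=ray(d,uv);M=np.eye(3)-np.outer(v,v);A+=M;b+=M@o
    return np.linalg.solve(A,b)
E
python3 - <<'E'
from h import *
import pickle
a=save('scene','s0.png');b=save('top','t0.png')
pickle.dump((a,b),open('c.pkl','wb'))
for d in(a,b):
    T=d['camera_from_world'];print(d['K'].round(1).tolist(),(-T[:3,:3].T@T[:3,3]).round(3), T[:3,:3].round(2).tolist())
s=env.sense();print(s)
E
```

```text
[[479.8, 0.0, 281.4], [0.0, 479.8, 214.9], [0.0, 0.0, 1.0]] [-0.131  0.639  1.057] [[-0.74, -0.68, -0.01], [0.44, -0.49, 0.75], [-0.51, 0.55, 0.66]]
[[469.8, 0.0, 270.8], [0.0, 469.8, 211.5], [0.0, 0.0, 1.0]] [ 0.347 -0.056  1.21 ] [[-0.02, -1.0, -0.0], [0.98, -0.02, 0.18], [-0.18, 0.0, 0.98]]
{'clock': 0.1, 'joint_positions': array([ 1.22949255,  0.41788471, -0.0103041 ,  1.61409755,  0.00472622,
        1.11065755, -0.05297897]), 'joint_vel': array([-8.21993466e-05, -1.60775585e-03, -1.13697253e-03,  1.31022992e-03,
       -6.40661268e-04, -5.07956137e-05,  7.41786360e-04]), 'effort': array([ 2.22111703e-03, -8.65816212e+01,  6.80665579e-01, -4.35637093e+01,
        1.91875175e-02,  4.90750521e-03,  2.52723333e-05]), 'tool_pos': array([ 0.18448328, -0.59684828,  0.23074818]), 'ee_rot': array([-3.10537146e+00, -4.69085434e-01,  4.01986038e-04]), 'contact_force': array([ 0.14036839, -0.54044119, -0.82667778]), 'moment': array([-0.03620636, -0.02795652,  0.02094843]), 'grasp_force': 0.0, 'opening': 1.000215217159442}
```

View pics/s0.png

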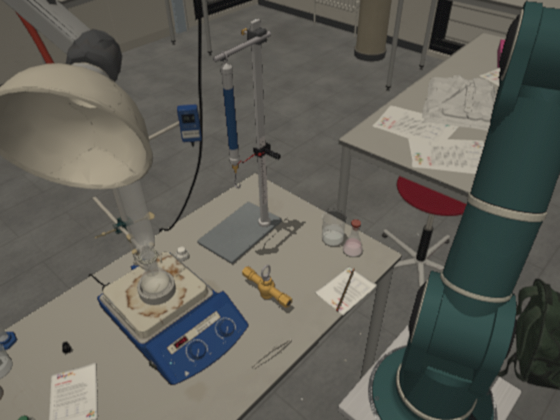

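View pics/t0.png

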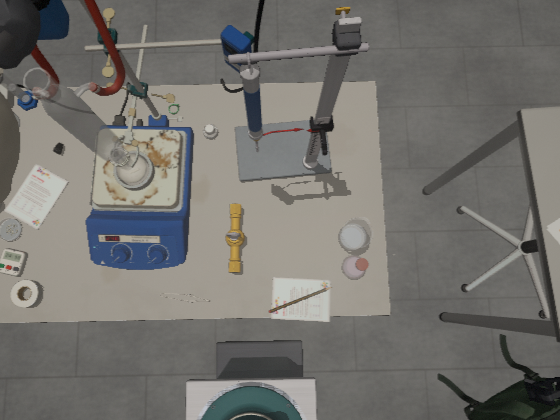

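The scene view shows the valve body near (266,285), the hook near (238,186), and the clip near (265,152). In the top view the valve runs from (236,207) to (235,270), the hook is near (256,147), and the clip is at (321,125).

Run:
```python
from h import *
a=cv2.imread('pics/s0.png');b=cv2.imread('pics/t0.png')
c=lambda i,x,y,w,h:cv2.resize(i[y:y+h,x:x+w],(400,300),interpolation=cv2.INTER_CUBIC)
# scale 5: 80x60
cv2.imwrite('pics/crop0.png',np.vstack([np.hstack([c(a,215,140,80,60),c(a,230,255,80,60)]),np.hstack([c(b,245,105,100,75),c(b,185,200,100,75)])]))
```

```text
(no output)
```

View pics/crop0.png

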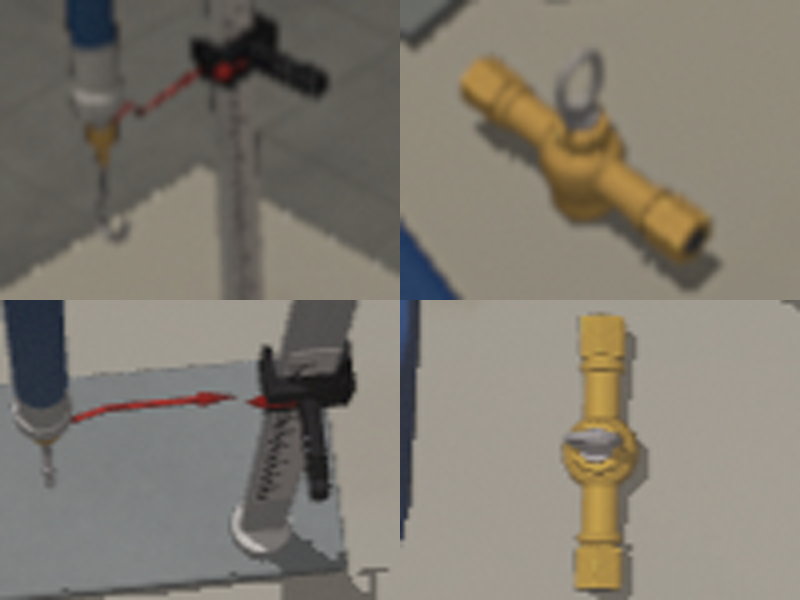

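```bash
cat > fit.py <<'E'
from h import *
import pickle
from scipy.optimize import least_squares
a,b=pickle.load(open('c.pkl','rb'))
def W(p,l):
    c,s=np.cos(p[2]),np.sin(p[2]); l=np.array(l,float); return np.array([p[0]+c*l[0]-s*l[1],p[1]+s*l[0]+c*l[1],l[2]])
def fit(obs,p0):
    f=lambda p:np.concatenate([(proj(d,W(p,l))[0]-uv) for d,l,uv in obs])
    r=least_squares(f,p0,loss='soft_l1');print(r.x.round(4));print(f(r.x).reshape(-1,2).round(1).tolist());return r.x
v=fit([(a,[.073,0,.036],(247,272.6)),(a,[-.073,0,.036],(285,299.4)),(a,[0,0,.117],(267.6,265)),(b,[.073,0,.036],(235.7,211.2)),(b,[-.073,0,.036],(234.5,266.7)),(b,[0,0,.117],(234,234.5))],[.5,0,0])
s=fit([(a,[0,0,.257],(237.5,188)),(b,[0,0,.257],(257.5,151)),(b,[0,-.098,.312],(303.7,129.7)),
 (b,[-.005,.055,.016],(239,181)),(b,[.145,.055,.016],(235,124)),(a,[-.005,.055,.016],(198,240)),(a,[-.005,-.19,.016],(243,259) if 0 else (237,260))],[.7,0,0])
print('eye',W(v,[0,0,.111]),'grip',W(v,[-.073,0,.034]),'seat',W(s,[0,0,.262]),'tab',W(s,[.026-.007-.036,-.135,.312]))
print(proj(a,[W(s,[0,-.098,.312]),W(s,[.026,-.135,.016]),W(s,[-.005,-.19,.016])]),proj(b,[W(s,[.026,-.135,.016]),W(s,[-.005,-.19,.016])]))
E
python3 fit.py
```

```text
[ 0.4945  0.0312 -0.019 ]
[[1.6, -0.8], [1.0, 0.1], [-1.8, 0.2], [-0.1, -1.2], [0.4, 1.0], [-1.3, -0.2]]
[ 0.6638 -0.0321  0.0948]
[[-2.1, -1.4], [-0.7, -5.5], [0.9, 1.7], [-0.1, -2.0], [-1.9, 0.9], [32.4, 20.4], [43.1, -43.4]]
eye [0.49447028 0.03117082 0.111     ] grip [0.42148343 0.03255599 0.034     ] seat [ 0.66376127 -0.03207815  0.262     ] tab [ 0.65961821 -0.16808122  0.312     ]
[[257.26366925 153.28856969]
 [262.24738561 221.84840754]
 [280.11005955 216.55720909]] [[309.37738699 159.6146372 ]
 [331.66907509 168.59837372]]
```

```bash
python3 - <<'E'
import re
t=open('fit.py').read()
i=t.index("s=fit(");j=t.index("print('eye'")
t=t[:i]+"""s=fit([(a,[-.003,0,.258],(237.5,188)),(b,[-.009,0,.26],(257.5,150.5)),(b,[0,-.098,.312],(303.7,129.7)),
 (b,[-.005,.055,.016],(239,181)),(b,[.145,.055,.016],(235.5,124)),(b,[-.005,-.19,.016],(331,172.5)),
 (a,[.145,.055,.016],(198,239)),(a,[-.005,.055,.016],(223,258)),(a,[-.005,-.19,.016],(280,217)),(a,[.145,-.19,.016],(249,205))],[.66,0,.1])
"""+t[j:]
open('fit.py','w').write(t)
E
cat >> fit.py <<'E'
def goto(P,yaw,lean=0,twist=0):
    """print tool-axis shift from current measured pose so grasp point is at P"""
    s_=env.sense();Rm=R.from_rotvec(s_['ee_rot']);g=Rm.apply([0,0,-env.tcp_to_grasp])+s_['tool_pos']
    print('shift',Rm.inv().apply(np.array(P)-g).round(4),'grasp',g.round(4),'\n',Rm.as_matrix().round(3))
E
echo "goto(W(v,[-.073,0,.034]),0); print(env.tcp_to_grasp)" > g.py; cat fit.py g.py | python3 -
```

```text
[ 0.4945  0.0312 -0.019 ]
[[1.6, -0.8], [1.0, 0.1], [-1.8, 0.2], [-0.1, -1.2], [0.4, 1.0], [-1.3, -0.2]]
[ 0.6616 -0.0317  0.0557]
[[-0.9, -0.9], [-0.6, -0.3], [0.9, 4.6], [-0.4, -2.0], [-0.4, 0.7], [0.8, -0.4], [-2.4, -0.4], [7.3, 2.6], [2.3, 0.8], [-0.7, -5.3]]
eye [0.49447028 0.03117082 0.111     ] grip [0.42148343 0.03255599 0.034     ] seat [ 0.66157324 -0.03173604  0.262     ] tab [ 0.6521181  -0.16747329  0.312     ]
[[258.80055879 154.10921691]
 [264.11214764 222.70064096]
 [282.27785933 217.8484888 ]] [[309.88007061 162.30465171]
 [331.83582108 172.14034371]]
shift [ 0.4124 -0.5311  0.2159] grasp [ 0.1845 -0.5969  0.2494] 
 [[ 0.955  0.295 -0.   ]
 [ 0.295 -0.955  0.001]
 [-0.    -0.001 -1.   ]]
0.0187
```

```bash
python3 -m handwheel '[[[0.410,-0.531,0],18,1],[[0.410,-0.531,0],18,1],[[0.410,-0.531,0],18,1],[[0.410,-0.531,0],18,1],[[0.410,-0.531,0],18,1],[[0.410,-0.531,0],18,1],[[0.410,-0.531,0],18,1],[[0.410,-0.531,0],18,1],[[0.410,-0.531,0],18,1],[[0.410,-0.531,0],18,1]]' 30; cat fit.py g.py | python3 - | tail -6;  python3 -c "
from h import *
print(get_image('wrist')['T_tool_cam'].round(3))"
```

```text
clock: 1.1
tool_pos: [0.3597, -0.1268, 0.2314]
ee_rot: [3.141, -0.023, 0.0]
contact_force: [1.2, -0.3, 0.5]
opening: 1.003
grasp_force: 0.0
 [331.83582108 172.14034371]]
shift [ 0.0594 -0.1603  0.216 ] grasp [ 0.3597 -0.1268  0.2501] 
 [[ 1.    -0.015  0.   ]
 [-0.015 -1.    -0.   ]
 [ 0.     0.    -1.   ]]
0.0187
[[-0.001  0.964  0.267  0.069]
 [ 1.     0.001  0.001 -0.001]
 [ 0.001  0.267 -0.964 -0.141]
 [ 0.     0.     0.     1.   ]]
```

```bash
python3 -m handwheel '[[[0.057,-0.160,0],0,1],[[0.057,-0.160,0],0,1],[[0.057,-0.160,0],0,1],[[0.057,-0.160,0],0,1],[[0.057,-0.160,0],0,1],[[0.057,-0.160,0],0,1]]'
python3 - <<'E'
from h import *
print(env.sense()['joint_positions'].round(3))
d=get_image('wrist');cv2.imwrite('pics/w1.png',d['color'][:,:,::-1]);print(d['K'])
E
```

```text
clock: 1.75
tool_pos: [0.4187, 0.0303, 0.231]
ee_rot: [-3.141, 0.022, 0.001]
contact_force: [-0.6, -0.9, 0.2]
opening: 1.005
grasp_force: 0.0
[ 0.407  0.068 -0.57   2.076  0.043  1.01  -1.769]
[[325.1922621    0.         279.6813627 ]
 [  0.         325.1922621  217.13673843]
 [  0.           0.           1.        ]]
```

View pics/w1.png

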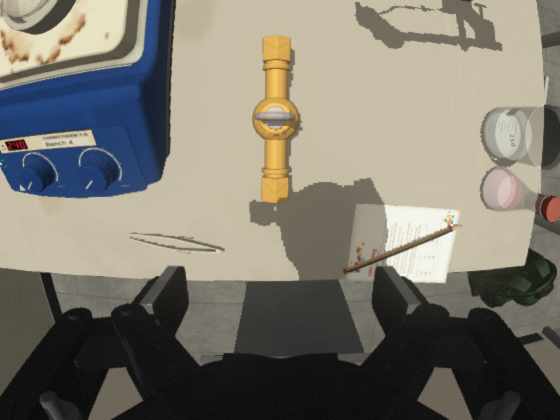

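The wrist view shows the near hex at (275,189), the far hex at (277,49), and the eye at (273,117). The camera sits on the tool's +x side, where it would meet the balance barrel, so I'll make a half turn before gripping.

```bash
cat >> h.py <<'E'
def wray(d,uv,s):
    K=d['K'];x=uv[0]-K[0,2];y=uv[1]-K[1,2];r=np.hypot(x,y);t=r/K[0,0]
    c=np.array([np.sin(t)*x/r,-np.sin(t)*y/r,-np.cos(t)]);Rm=R.from_rotvec(s['ee_rot']).as_matrix();T=d['T_tool_cam']
    return s['tool_pos']+Rm@T[:3,3],Rm@T[:3,:3]@c
E
python3 - <<'E'
from h import *
s=env.sense();d=get_image('wrist')
for uv,z in (((275,189),.036),((277,49),.036),((274,117.5),.117)):
    o,v=wray(d,uv,s);print((o+v*(z-o[2])/v[2]).round(4))
E
python3 -m handwheel '[[[0,0,0],-9,1],[[0,0,0],-18,1],[[0,0,0],-27,1],[[0,0,0],-36,1],[[0,0,0],-45,1],[[0,0,0],-54,1],[[0,0,0],-63,1],[[0,0,0],-72,1],[[0,0,0],-81,1],[[0,0,0],-90,1]]' | tail -5
python3 -m handwheel '[[[0,0,0],-9,1],[[0,0,0],-18,1],[[0,0,0],-27,1],[[0,0,0],-36,1],[[0,0,0],-45,1],[[0,0,0],-54,1],[[0,0,0],-63,1],[[0,0,0],-72,1],[[0,0,0],-81,1],[[0,0,0],-90,1]]'; python3 -m handwheel '[[[0,0,0],0,1],[[0,0,0],0,1]]'; cat fit.py g.py | python3 - | tail -6; python3 -c "
from h import *
print(env.sense()['joint_positions'])"
```

```text
[0.4249 0.0354 0.036 ]
[0.572  0.0309 0.036 ]
[0.4967 0.0337 0.117 ]
tool_pos: [0.4187, 0.0293, 0.2313]
ee_rot: [2.309, 2.13, -0.0]
contact_force: [0.4, 0.4, -0.6]
opening: 0.997
grasp_force: 0.0
clock: 3.85
tool_pos: [0.4187, 0.0293, 0.2313]
ee_rot: [-0.238, -3.133, 0.001]
contact_force: [-0.6, 1.0, 0.0]
opening: 1.001
grasp_force: 0.0
clock: 4.05
tool_pos: [0.4188, 0.0297, 0.2313]
ee_rot: [-0.254, -3.131, 0.0]
contact_force: [-0.4, 0.8, 0.4]
opening: 0.998
grasp_force: 0.0
 [331.83582108 172.14034371]]
shift [-0.0022  0.0033  0.216 ] grasp [0.4188 0.0297 0.25  ] 
 [[-0.987  0.161 -0.   ]
 [ 0.161  0.987 -0.   ]
 [ 0.    -0.    -1.   ]]
0.0187
[ 0.56324977  0.0795067  -0.73209696  2.07198864  0.06290039  1.0114275
  1.20807301]
```

```bash
python3 -m handwheel '[[[-0.002,0.005,0.03],-8,1],[[-0.002,0.005,0.08],-8,1],[[-0.002,0.005,0.12],-8,1],[[-0.002,0.005,0.16],-8,1],[[-0.002,0.005,0.19],-8,1],[[-0.002,0.005,0.21],-8,1],[[-0.002,0.005,0.217],-8,1],[[-0.002,0.005,0.217],-8,1]]' | tail -5
python3 - <<'E'
from h import *
s=env.sense();print(s['tool_pos'],R.from_rotvec(s['ee_rot']).as_matrix()[:,1])
d=save('wrist','w2.png')
E
```

```text
tool_pos: [0.4214, 0.035, 0.014]
ee_rot: [-0.029, -3.14, 0.0]
contact_force: [-0.5, -0.8, -0.0]
opening: 0.999
grasp_force: 0.0
[0.42136739 0.03503869 0.01397042] [ 1.85441323e-02  9.99828043e-01 -1.68820140e-05]
```

View pics/w2.png

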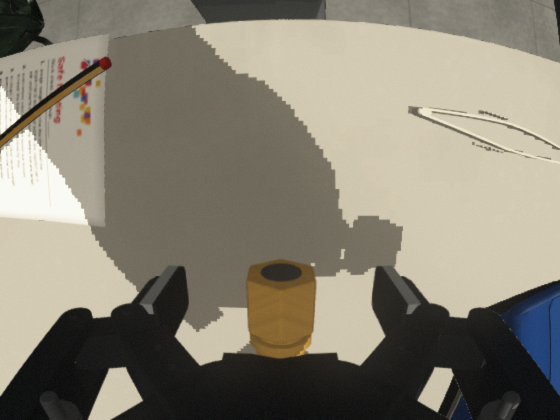

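The hexagon is centred between the pads at about (281,290). Close the gripper and lift.

```bash
python3 -m handwheel '[[[0,0,0],0,0.2],[[0,0,0],0,0.2],[[0,0,0],0,0.2],[[0,0,0],0,0.2],[[0,0,0],0,0.2],[[0,0,0],0,0.2],[[0,0,0],0,0.2],[[0,0,0],0,0.2],[[0,0,0],0,0.2],[[0,0,0],0,0.2]]' 35; python3 -m handwheel '[[[0,0,-0.003],0,0.2],[[0,0,-0.01],0,0.2],[[0,0,-0.02],0,0.2],[[0,0,-0.04],0,0.2],[[0,0,-0.06],0,0.2],[[0,0,-0.08],0,0.2],[[0,0,-0.1],0,0.2],[[0,0,-0.12],0,0.2],[[0,0,-0.14],0,0.2],[[0,0,-0.14],0,0.2]]'
```

```text
clock: 5.9
tool_pos: [0.4218, 0.035, 0.0143]
ee_rot: [0.026, 3.141, -0.0]
contact_force: [-0.9, -1.6, 5.3]
opening: 0.322
grasp_force: 41.1
clock: 6.9
tool_pos: [0.4226, 0.0352, 0.1567]
ee_rot: [0.025, 3.138, -0.001]
contact_force: [0.2, 0.4, -3.6]
opening: 0.323
grasp_force: 40.1
```

```bash
python3 -m handwheel '[[[-0.005,-0.005,-0.003],-0.5,0.2],[[-0.015,-0.015,-0.008],-1,0.2],[[-0.027,-0.027,-0.013],-2,0.2],[[-0.04,-0.04,-0.018],-3,0.2],[[-0.053,-0.053,-0.023],-4,0.2],[[-0.065,-0.065,-0.027],-4,0.2],[[-0.073,-0.072,-0.029],-4,0.2],[[-0.0755,-0.075,-0.03],-4,0.2],[[-0.0755,-0.075,-0.03],-4,0.2],[[-0.0755,-0.075,-0.03],-4,0.2]]'
python3 - <<'E'
from h import *
import pickle
a=save('scene','s1.png');b=save('top','t1.png');s=env.sense();pickle.dump((a,b,s),open('c1.pkl','wb'))
print(s['tool_pos'],s['contact_force'],s['moment'])
c=lambda i,x,y,w,h:cv2.resize(i[y:y+h,x:x+w,::-1],(400,300),interpolation=cv2.INTER_CUBIC)
A=a['color'];B=b['color']
cv2.imwrite('pics/crop1.png',np.hstack([np.vstack([c(A,200,150,100,75),c(A,215,160,60,45)]),np.vstack([c(B,210,120,100,75),c(B,235,125,50,37)])]))
E
```

```text
clock: 7.9
tool_pos: [0.4954, -0.0406, 0.184]
ee_rot: [0.085, -3.14, -0.0]
contact_force: [0.5, -0.4, -2.2]
opening: 0.321
grasp_force: 40.1
[ 0.49550405 -0.04068417  0.1841484 ] [-0.00746199  0.17856317 -1.63976735] [ 0.01328613  0.13778857 -0.00276399]
```

View pics/crop1.png

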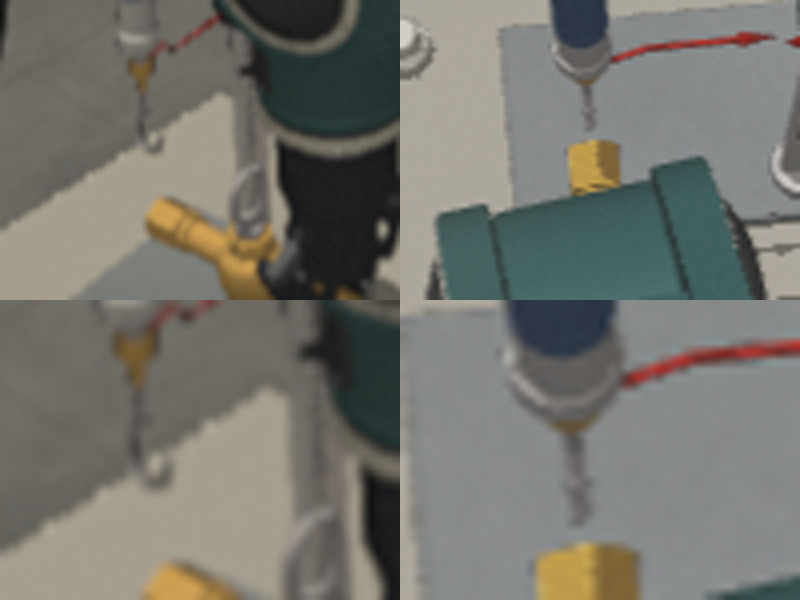

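The hook bow bottom is at scene (238,188) and top (257.8,152.5). The eye top is at scene (263.5,191), and the far hex end is at top (258.4,156). The eye is upright and in line with the hook.

```bash
cat > m.py <<'E'
from h import *
import pickle
a,b,s=pickle.load(open('c1.pkl','rb'))
Rm=R.from_rotvec(s['ee_rot']).as_matrix();f=-Rm[:,0];print('yaw',np.arctan2(f[1],f[0]))
t=s['tool_pos'];z0=t[2]-.0143  # body underside
P=lambda x,z:np.array([t[0]+f[0]*(x+.075),t[1]+f[1]*(x+.075),z0+z])
print('eye outer top: pred',proj(a,P(0,.117)),'seen 263.4,191; eye in',P(0,.111))
print('far end centre, top vertex',proj(a,P(.086,.034)),proj(a,P(.086,.050)),proj(b,P(.086,.050)),'seen top 258.4,155.8')
st=np.array([.6616,-.0317,.0557])
for yaw in(.0557,.03,.09):
  c,sn=np.cos(yaw),np.sin(yaw);H=lambda x,z:[st[0]+c*x,st[1]+sn*x,z]
  print('hook bottom',proj(a,H(-.003,.2575)),'seen 238,187.8','front',proj(b,H(-.009,.26)),'seen 257.8,152')
E
python3 m.py
```

```text
yaw 0.05431665204030335
eye outer top: pred [[260.67544161 191.4132388 ]] seen 263.4,191; eye in [ 0.57039344 -0.03661242  0.2808484 ]
far end centre, top vertex [[238.58863935 202.82057296]] [[238.18701499 198.36591631]] [[257.29983454 154.20103748]] seen top 258.4,155.8
hook bottom [[236.60047824 187.25792963]] seen 238,187.8 front [[256.89428619 150.14034662]] seen 257.8,152
hook bottom [[236.58068889 187.27148493]] seen 238,187.8 front [[256.78460988 150.1469879 ]] seen 257.8,152
hook bottom [[236.62605545 187.23940535]] seen 238,187.8 front [[257.040341   150.12727344]] seen 257.8,152
```

Run:
```python
from h import *
import pickle
a,b,s=pickle.load(open('c1.pkl','rb'))
for z in(.35,.4,.45,.5,.55): print(z,atz(b,(265,164),z).round(3),atz(b,(386-0,157),z).round(3) if 0 else atz(b,(284,160),z).round(3))
B=b['color'];A=a['color']
cv2.imwrite('pics/c2.png',np.hstack([cv2.resize(A[0:300,180:430],(400,480)),cv2.resize(B[60:300,180:380],(400,480))])[:,:,::-1])
```

```text
0.35 [ 0.596 -0.049  0.35 ] [ 0.603 -0.086  0.35 ]
0.4 [ 0.581 -0.05   0.4  ] [ 0.588 -0.084  0.4  ]
0.45 [ 0.567 -0.05   0.45 ] [ 0.573 -0.082  0.45 ]
0.5 [ 0.552 -0.051  0.5  ] [ 0.558 -0.08   0.5  ]
0.55 [ 0.538 -0.051  0.55 ] [ 0.543 -0.079  0.55 ]
```

View pics/c2.png

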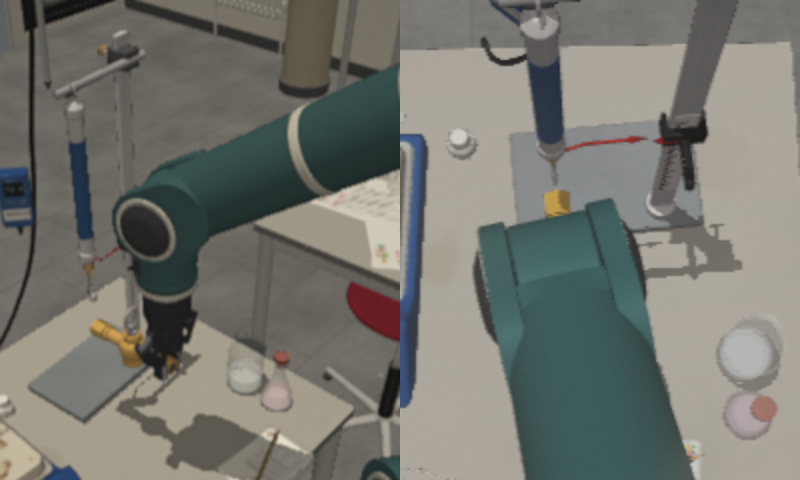

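The arm's wrist housing stands close in front of the balance barrel: the disc centre is at scene (270.6,142.5), and the housing's front edge in the top view is near row 168 in the barrel's column. I'll check the clearance before approaching.

Run:
```python
from h import *
import pickle
a,b,s=pickle.load(open('c1.pkl','rb'))
print(s['joint_positions'].round(3))
for y in (.0,.02,.03,.04):
    o,v=ray(a,(270.6,142.5)); print(y,(o+v*(y-o[1])/v[1]).round(3))
for zc in(.44,.46,.48,.5):
  for uv in((257.5,168.3),(222,172),(285,160)):
    o,v=ray(b,uv);c=np.array([s['tool_pos'][0],zc])
    n=np.array([v[0],v[2]]);n/=np.linalg.norm(n);d=c-o[[0,2]];print(zc,uv,'R',round(abs(n[0]*d[1]-n[1]*d[0]),4))
```

```text
[ 0.62   0.317 -0.704  1.955  0.249  0.957  1.421]
0.0 [0.494 0.    0.485]
0.02 [0.474 0.02  0.503]
0.03 [0.464 0.03  0.512]
0.04 [0.454 0.04  0.521]
0.44 (257.5, 168.3) R 0.0646
0.44 (222, 172) R 0.0596
0.44 (285, 160) R 0.0773
0.46 (257.5, 168.3) R 0.0592
0.46 (222, 172) R 0.0543
0.46 (285, 160) R 0.0716
0.48 (257.5, 168.3) R 0.0538
0.48 (222, 172) R 0.049
0.48 (285, 160) R 0.0659
0.5 (257.5, 168.3) R 0.0484
0.5 (222, 172) R 0.0438
0.5 (285, 160) R 0.0602
```

```bash
python3 -m handwheel '[[[-0.003,0,-0.002],0,0.2],[[-0.01,0,-0.002],0,0.2],[[-0.02,0,-0.002],0,0.2],[[-0.03,0,-0.002],0,0.2],[[-0.04,0,-0.002],0,0.2],[[-0.05,0,-0.002],0,0.2],[[-0.058,0,-0.002],0,0.2],[[-0.063,0,-0.002],0,0.2],[[-0.065,0,-0.002],0,0.2],[[-0.065,0,-0.002],0,0.2]]'
cat > snap.py <<'E'
from h import *
import sys,pickle
n=sys.argv[1];a=save('scene','s%s.png'%n);b=save('top','t%s.png'%n)
F=[];M=[]
for _ in range(int(sys.argv[2]) if len(sys.argv)>2 else 0): get_image('wrist');s=env.sense();F.append(s['contact_force']);M.append(s['moment'])
s=env.sense();pickle.dump((a,b,s),open('c%s.pkl'%n,'wb'));print(s['clock'],s['tool_pos'],s['ee_rot'],s['joint_positions'].round(3))
if F:print(np.mean(F,0),np.mean(M,0))
E
python3 snap.py 3 6
python3 - <<'E'
import cv2,numpy as np
A=cv2.imread('pics/s3.png');B=cv2.imread('pics/t3.png')
cv2.imwrite('pics/c3.png',np.hstack([cv2.resize(A[120:240,190:290],(400,480),interpolation=2),cv2.resize(B[90:210,210:310],(400,480),interpolation=2)]))
E
```

```text
clock: 9.0
tool_pos: [0.5609, -0.0376, 0.1862]
ee_rot: [0.084, -3.14, -0.0]
contact_force: [0.5, -1.0, -1.8]
opening: 0.323
grasp_force: 40.1
9.4 [ 0.56077618 -0.03775954  0.18635862] [-8.39727222e-02  3.14044573e+00 -1.04926676e-04] [ 0.545  0.432 -0.674  1.8    0.312  1.018  1.374]
[ 0.1533214  -0.04715484 -2.19445428] [-0.01382029  0.15858976 -0.01081931]
```

View pics/c3.png

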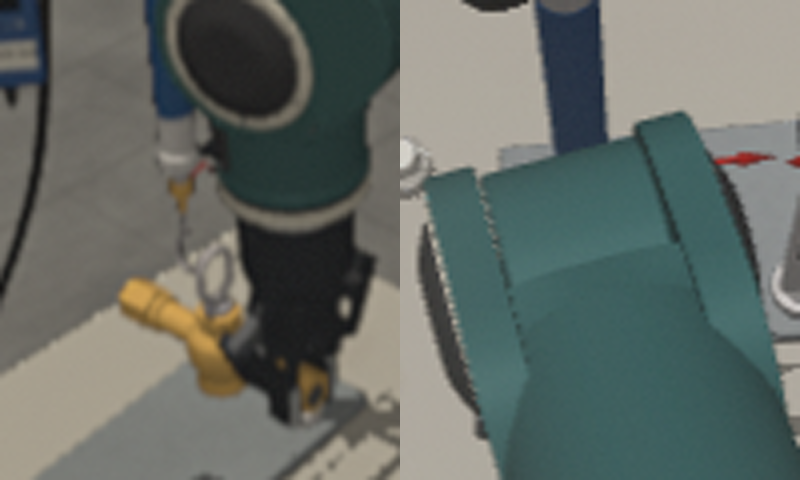

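The eye, with its top near scene (245.5,182), stands just before the hook tip at the right height. The housing is still clear of the barrel, so I advance the last 25 mm slowly.

```bash
python3 -m handwheel '[[[-0.002,0,0],0,0.2],[[-0.005,0,0],0,0.2],[[-0.008,0,0],0,0.2],[[-0.011,0,0],0,0.2],[[-0.014,0,0],0,0.2],[[-0.017,0,0],0,0.2],[[-0.02,0,0],0,0.2],[[-0.023,0,0],0,0.2],[[-0.025,0,0],0,0.2],[[-0.025,0,0],0,0.2]]'
python3 snap.py 4 5
python3 - <<'E'
from h import *
import pickle
a,b,s=pickle.load(open('c4.pkl','rb'))
# red pointer pixels in top view & scene
for n,d in(('s',a),('t',b)):
    i=d['color'].astype(int);m=(i[...,0]>110)&(i[...,1]<70)&(i[...,2]<70);r,c=np.nonzero(m)
    k=(c>230)&(c<330)&(r<180)&(r>100);print(n,c[k].min() if k.any() else 0,c[k].max() if k.any() else 0,r[k].mean() if k.any() else 0,k.sum())
A=a['color']
cv2.imwrite('pics/c4.png',cv2.resize(A[145:220,200:300],(800,600),interpolation=2)[:,:,::-1])
E
```

```text
clock: 10.4
tool_pos: [0.586, -0.0363, 0.1862]
ee_rot: [0.084, -3.14, -0.0]
contact_force: [0.5, 0.1, -2.4]
opening: 0.319
grasp_force: 40.1
10.75 [ 0.58575381 -0.03640262  0.18630639] [ 8.39176586e-02 -3.14042414e+00  3.54830005e-05] [ 0.517  0.475 -0.663  1.739  0.332  1.043  1.362]
[ 0.11497621  0.16219819 -2.21000718] [-0.00946202  0.16679332 -0.01295613]
s 0 0 0 0
t 295 310 129.27777777777777 18
```

View pics/c4.png

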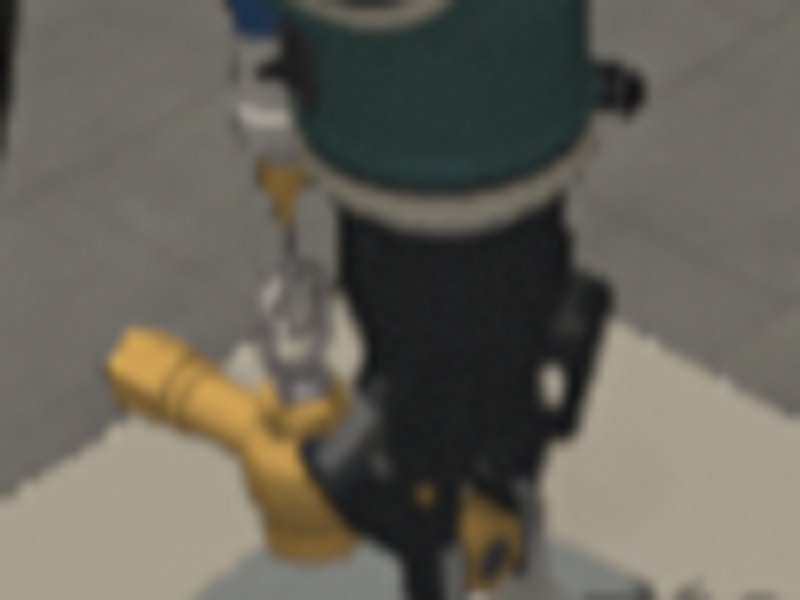

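The hook sits inside the eye, around (295,320) in the crop. Now I lower gently until contact.

```bash
python3 -m handwheel '[[[0,0,0.002],0,0.2],[[0,0,0.005],0,0.2],[[0,0,0.008],0,0.2],[[0,0,0.011],0,0.2],[[0,0,0.014],0,0.2],[[0,0,0.016],0,0.2],[[0,0,0.018],0,0.2],[[0,0,0.02],0,0.2],[[0,0,0.022],0,0.2],[[0,0,0.024],0,0.2]]' | tail -3
python3 -m handwheel '[[[0,0,0.002],0,0.2],[[0,0,0.004],0,0.2],[[0,0,0.006],0,0.2],[[0,0,0.008],0,0.2],[[0,0,0.01],0,0.2],[[0,0,0.012],0,0.2],[[0,0,0.014],0,0.2],[[0,0,0.016],0,0.2],[[0,0,0.018],0,0.2],[[0,0,0.018],0,0.2]]' | tail -3
python3 snap.py 5 10
cat > red.py <<'E'
from h import *
import pickle,sys
a,b,s=pickle.load(open('c%s.pkl'%sys.argv[1],'rb'))
i=b['color'].astype(int);m=(i[...,0]>100)&(i[...,1]<70)&(i[...,2]<70);r,c=np.nonzero(m)
k=(c>255)&(c<330)&(r<200)&(r>100)
for cc in range(c[k].min(),c[k].max()+1):
    q=k&(c==cc); 
    if q.any():print(cc,r[q].min(),r[q].max(),end='; ')
E
python3 red.py 0 2>/dev/null; python3 red.py 4;echo; python3 red.py 5
```

```text
contact_force: [-0.6, 0.8, -2.9]
opening: 0.322
grasp_force: 40.1
contact_force: [0.0, -0.3, -1.0]
opening: 0.318
grasp_force: 40.2
13.35 [ 0.58584518 -0.03634877  0.14430736] [-8.40683538e-02  3.14044760e+00  1.15268692e-04] [ 0.497  0.525 -0.639  1.772  0.371  0.968  1.332]
[ 0.00618162  0.14659418 -1.35172076] [-0.00338378  0.10366319  0.00707765]
295 128 129; 296 128 130; 297 128 130; 298 129 129; 299 129 129; 300 129 129; 301 129 129; 307 130 130; 308 130 130; 309 129 131; 310 129 131; 311 131 131; 
292 133 133; 293 133 133; 294 132 134; 295 132 134; 296 132 134; 297 132 133; 298 132 133; 299 133 133; 300 133 133; 307 130 130; 308 130 130; 309 129 131; 310 129 131;
```

The spring carries 0.85 N after about 21 mm, as expected. About 34 mm more should transfer the whole weight.

```bash
python3 -m handwheel '[[[0,0,0.002],0,0.2],[[0,0,0.005],0,0.2],[[0,0,0.009],0,0.2],[[0,0,0.013],0,0.2],[[0,0,0.017],0,0.2],[[0,0,0.021],0,0.2],[[0,0,0.025],0,0.2],[[0,0,0.029],0,0.2],[[0,0,0.032],0,0.2],[[0,0,0.033],0,0.2]]' | tail -3
python3 -m handwheel '[[[0,0,0],0,0.2],[[0,0,0],0,0.2]]' | tail -3
python3 snap.py 6 25;python3 red.py 6
```

```text
contact_force: [0.1, 0.2, 1.1]
opening: 0.321
grasp_force: 40.4
contact_force: [-0.3, -0.6, 0.0]
opening: 0.319
grasp_force: 40.4
15.9 [ 0.58582473 -0.03635843  0.11130097] [ 8.39577878e-02 -3.14045983e+00 -9.36385735e-05] [ 0.479  0.567 -0.617  1.794  0.405  0.91   1.306]
[-0.08200548  0.03811153 -0.06948443] [ 0.00508136  0.00185124 -0.00655399]
291 139 139; 292 139 139; 293 138 139; 294 137 139; 295 138 139; 296 138 139; 297 138 138; 298 138 138; 299 138 138; 300 138 138; 307 130 130; 308 130 130; 309 129 131; 310 129 131; 311 131 131;
```

```bash
python3 -m handwheel '[[[0,0,0],0,0.2],[[0,0,0],0,0.2],[[0,0,0],0,0.35],[[0,0,0],0,0.37],[[0,0,0],0,0.4],[[0,0,0],0,0.45],[[0,0,0],0,0.55],[[0,0,0],0,0.65],[[0,0,0],0,0.8],[[0,0,0],0,0.9]]' 20
python3 -m handwheel '[[[0.002,0,0],0,0.9],[[0.01,0,0],0,0.9],[[0.02,0,0],0,0.9],[[0.035,0,0],0,0.9],[[0.05,0,0],0,0.9],[[0.065,0,0],0,0.9],[[0.08,0,0],0,0.9],[[0.1,0,0],0,0.9],[[0.12,0,0],0,0.9],[[0.13,0,0],0,0.9]]'
python3 snap.py 7 ;python3 red.py 7
```

```text
clock: 16.9
tool_pos: [0.5858, -0.0364, 0.1113]
ee_rot: [0.084, -3.14, -0.0]
contact_force: [-0.8, 0.4, 1.0]
opening: 0.897
grasp_force: 0.0
clock: 17.9
tool_pos: [0.4539, -0.0436, 0.1112]
ee_rot: [0.084, -3.14, 0.001]
contact_force: [0.7, -0.3, 0.5]
opening: 0.899
grasp_force: 0.0
18.0 [ 0.45491531 -0.04372215  0.11143892] [ 8.33346542e-02 -3.14017095e+00  1.36595691e-03] [ 0.614  0.363 -0.678  2.105  0.325  0.776  1.356]
261 144 144; 262 144 144; 263 143 144; 264 143 143; 265 143 143; 266 142 142; 267 142 142; 268 142 142; 269 141 141; 270 141 141; 271 141 141; 272 141 141; 273 141 141; 274 140 140; 275 140 140; 276 140 140; 277 140 140; 278 140 140; 279 140 140; 280 140 140; 281 140 140; 282 139 140; 283 139 139; 284 139 139; 285 139 139; 286 139 139; 287 139 139; 288 139 139; 289 139 139; 290 139 139; 291 139 139; 292 139 139; 293 138 139; 294 137 139; 295 137 139; 296 138 139; 297 138 138; 298 138 138; 299 138 138; 307 130 130; 308 130 130; 309 129 131; 310 129 131;
```

The pointer has not moved, so the release was smooth. Next is the clip. With a vertical tool the wrist housing would come close to the column, so I'll push the tab down using one open finger, with the tool turned 90° so its axis stays well back.

```bash
cat > tab.py <<'E'
from h import *
import pickle
a,b=pickle.load(open('c.pkl','rb'))
print('tab end',tri([(a,(279,156.5)),(b,(324.5,153))]).round(4),'plane z=.312:',atz(a,(279,156.5),.312).round(4),atz(b,(324.5,153),.312).round(4))
print('clip/tab root top',atz(b,(323.8,129.5),.321))
for n,d in(('s0',a),('t0',b)):
    i=d['color'].astype(int);m=(i[...,0]>95)&(i[...,1]<75)&(i[...,2]<75);r,c=np.nonzero(m)
    k=(c>240)&(c<325)&(r<165)&(r>120);print(n,sorted(zip(c[k],r[k]))[-40:] if n=='s0' else '')
a,b,s=pickle.load(open('c7.pkl','rb'))
i=a['color'].astype(int);m=(i[...,0]>95)&(i[...,1]<75)&(i[...,2]<75);r,c=np.nonzero(m)
k=(c>230)&(c<300)&(r<190)&(r>120);print('s7',sorted(zip(c[k].tolist(),r[k].tolist())))
E
python3 tab.py | sed 's/np.int64(\([0-9]*\))/\1/g'
```

```text
tab end [ 0.6299 -0.1698  0.3006] plane z=.312: [ 0.6175 -0.158   0.312 ] [ 0.6272 -0.1678  0.312 ]
clip/tab root top [ 0.67298155 -0.16723055  0.321     ]
s0 [(244, 161), (245, 160), (246, 159), (246, 160), (247, 158), (248, 158), (248, 159), (249, 157), (249, 158), (251, 157), (253, 154), (253, 155), (259, 154)]
t0 
s7 [(240, 179), (241, 178), (242, 177), (247, 176), (250, 174), (251, 173), (252, 171), (252, 172), (253, 171), (253, 172), (254, 171), (259, 153), (259, 154), (260, 153), (260, 154)]
```

```bash
python3 -m handwheel '[[[0,0,-0.02],0,1],[[0,0,-0.05],5,1],[[0,0,-0.09],13,1],[[0,0,-0.13],21,1],[[0,0,-0.17],29,1],[[0,0,-0.21],37,1],[[0,0,-0.234],45,1],[[0,-0.03,-0.234],53,1],[[0,-0.06,-0.234],60,1],[[0,-0.09,-0.234],60,1]]'
python3 snap.py 8; python3 red.py 8
```

```text
clock: 19.0
tool_pos: [0.4614, -0.1344, 0.3458]
ee_rot: [1.503, 2.758, 0.0]
contact_force: [0.9, 0.0, 0.3]
opening: 0.999
grasp_force: 0.0
19.1 [ 0.4610663 -0.136894   0.3451342] [-1.50382609e+00 -2.75809682e+00  1.41736935e-04] [ 0.759  0.087 -0.566  1.79   0.049  1.279  0.752]
261 144 144; 262 144 144; 263 143 144; 264 143 143; 265 143 143; 267 142 142; 268 142 142; 269 141 141; 270 141 141; 271 141 141; 272 141 141; 273 141 141; 274 140 140; 275 140 140; 276 140 140; 277 140 140; 278 140 140; 279 140 140; 280 140 140; 281 140 140; 283 139 139; 284 139 139; 285 139 139; 286 139 139; 287 139 139; 288 139 139; 289 139 139; 290 139 139; 291 139 139; 292 139 139; 293 138 139; 294 137 139; 295 137 139; 296 138 139; 297 138 138; 298 138 138; 299 138 138; 307 130 130; 308 130 130; 309 129 131; 310 129 131; 311 131 131;
```

```bash
python3 -m handwheel '[[[0,0,0],8,1],[[-0.02,0.02,0],16,1],[[-0.04,0.035,0],23,1],[[-0.06,0.05,0],30,1],[[-0.075,0.065,0],30,1],[[-0.088,0.077,0],30,1],[[-0.095,0.085,0],30,1],[[-0.096,0.0855,0],30,1],[[-0.096,0.0855,0],30,1]]'
python3 snap.py 9
python3 - <<'E'
from h import *
import pickle
a,b,s=pickle.load(open('c9.pkl','rb'));w=get_image('wrist')
A=a['color'];B=b['color']
cv2.imwrite('pics/c9.png',np.hstack([cv2.resize(A[120:200,220:300],(400,400),interpolation=2),cv2.resize(w['color'],(400,400))])[:,:,::-1])
E
```

```text
clock: 20.0
tool_pos: [0.5847, -0.1666, 0.3452]
ee_rot: [-2.16, -2.28, -0.0]
contact_force: [0.0, -1.1, 0.4]
opening: 0.999
grasp_force: 0.0
20.1 [ 0.58438564 -0.16683141  0.34556456] [ 2.16095504e+00  2.27996312e+00 -1.74886402e-04] [ 0.625  0.347 -0.526  1.496  0.177  1.346  0.139]
```

View pics/c9.png

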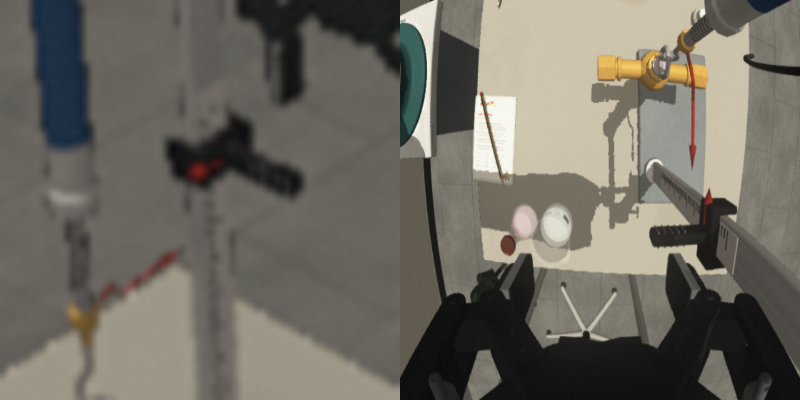

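In the scene crop the pointer tip is about 17 px below the index. In the wrist view the tab runs from (350,248) to (427,248) full-resolution, the index tip is at (434,202), and the pointer tip at (409,176). The valve hangs level. This was the last view, so from here I work numerically.

Run:
```python
from h import *
s=env.sense();d=get_image('wrist');Rm=R.from_rotvec(s['ee_rot']).as_matrix()
print(s['tool_pos'],Rm[:,1])
for n,uv,z in(('tab end',(350,248),.316),('tab root',(427,248),.321),('index',(434,202),.312),('ptr',(409,176),.257)):
    o,v=wray(d,uv,s);p=o+v*(z-o[2])/v[2];print(n,p.round(4),'tool',(Rm.T@(p-s['tool_pos'])).round(4))
# pointer/index red blobs in the wrist view
i=d['color'].astype(int);m=((i[...,0]>110)&(i[...,1]<75)&(i[...,2]<75)).astype(np.uint8)
n,l,st,c=cv2.connectedComponentsWithStats(m)
for k in range(1,n):
    if st[k,4]>10:print(st[k],c[k].round(1))
# project expected fingertip: tool (0,.05,-.013)
T=np.linalg.inv(d['T_tool_cam']);
for q in((0,.05,-.013),(0,.0425,-.013),(0,.057,-.013),(.011,.05,-.013)):
    c=T[:3,:3]@np.array(q)+T[:3,3];x,y,z=c[0],-c[1],-c[2];t=np.arctan2(np.hypot(x,y),z);r=np.hypot(x,y);print(q,d['K'][0,2]+325.2*t*x/r,d['K'][1,2]+325.2*t*y/r)
```

```text
[ 0.5843915  -0.1668916   0.34564204] [9.98569765e-01 5.34637978e-02 2.15507246e-04]
tab end [ 0.6255 -0.162   0.316 ] tool [0.0027 0.0413 0.0296]
tab root [ 0.6718 -0.1587  0.321 ] tool [0.0035 0.0877 0.0247]
index [ 0.6759 -0.1328  0.312 ] tool [0.0292 0.0932 0.0337]
ptr [ 0.6807 -0.1251  0.257 ] tool [0.0366 0.0984 0.0886]
[404  63  10 107 344] [409.4 120. ]
[428 200   9  14  70] [432.4 208.3]
(0, 0.05, -0.013) 385.9978796438251 285.8673921732195
(0, 0.0425, -0.013) 370.58247103160437 286.5691616990897
(0, 0.057, -0.013) 399.9566858634228 285.1364797668341
(0.011, 0.05, -0.013) 388.92455390405416 264.07434802556804
```

```bash
python3 -m handwheel '[[[0.003,0.003,0.005],0,1],[[0.003,0.005,0.015],0,1],[[0.003,0.005,0.022],0,1],[[0.003,0.005,0.028],0,1],[[0.003,0.005,0.033],0,1],[[0.003,0.005,0.038],0,1],[[0.003,0.005,0.043],0,1],[[0.003,0.005,0.048],0,1],[[0.003,0.005,0.053],0,1],[[0.003,0.005,0.053],0,1]]'
cat > red2.py <<'E'
from h import *
s=env.sense();F=[]
W=get_image('wrist');F.append(env.sense()['contact_force']);A=get_image('scene');F.append(env.sense()['contact_force']);B=get_image('top');F.append(env.sense()['contact_force'])
print(s['clock'],s['tool_pos'].round(4),'F',np.mean(F,0).round(2))
for n,d,roi in(('w',W,(380,40,480,300)),('s',A,(235,145,280,190)),('t',B,(255,115,320,165))):
    x0,y0,x1,y1=roi;i=cv2.GaussianBlur(d['color'],(0,0),.6).astype(float)
    red=(i[...,0]-np.maximum(i[...,1],i[...,2]));m=(red>35).astype(np.uint8);m[:y0]=0;m[y1:]=0;m[:,:x0]=0;m[:,x1:]=0
    q,l,st,c=cv2.connectedComponentsWithStats(m)
    for k in range(1,q):
        if st[k,4]>=4:
            r,cc=np.nonzero(l==k);print(n,st[k].tolist(),c[k].round(1),'L',cc.min(),r[cc==cc.min()].mean(),'R',cc.max(),r[cc==cc.max()].mean(),'T',cc[r==r.min()].mean(),r.min(),'B',cc[r==r.max()].mean(),r.max())
E
python3 red2.py
```

```text
clock: 21.2
tool_pos: [0.5895, -0.1637, 0.2917]
ee_rot: [-2.161, -2.28, 0.0]
contact_force: [0.1, 0.3, 1.2]
opening: 1.002
grasp_force: 0.0
21.2 [ 0.5895 -0.1637  0.2917] F [-0.45 -0.56  0.2 ]
w [380, 40, 70, 151, 1979] [425.5  91.7] L 380 81.5 R 449 76.0 T 428.5 40 B 433.5 190
w [451, 225, 18, 46, 259] [459.4 243. ] L 451 268.0 R 468 240.5 T 463.0 225 B 452.5 270
s [258, 154, 4, 4, 11] [259.5 155.6] L 258 155.5 R 261 155.5 T 259.0 154 B 259.5 157
s [252, 171, 3, 2, 4] [253.  171.5] L 252 172.0 R 254 171.0 T 253.5 171 B 252.5 172
t [261, 137, 39, 8, 71] [281.4 139.8] L 261 144.0 R 299 138.0 T 295.0 137 B 262.0 144
```

```bash
python3 -m handwheel '[[[0,0,0.003],0,1],[[0,0,0.007],0,1],[[0,0,0.011],0,1],[[0,0,0.015],0,1],[[0,0,0.019],0,1],[[0,0,0.02],0,1]]'|tail -3; python3 red2.py
```

```text
contact_force: [2.2, 0.2, 1.8]
opening: 1.0
grasp_force: 0.8
21.95 [ 0.5896 -0.1637  0.2717] F [-0.23  0.07 -0.13]
w [380, 40, 82, 159, 2317] [436.7  91.8] L 380 78.9090909090909 R 461 75.0 T 448.5 40 B 449.0 198
w [390, 48, 4, 8, 9] [391.9  51.2] L 390 48.5 R 393 53.5 T 390.0 48 B 393.0 55
w [452, 225, 17, 47, 263] [459.7 243.3] L 452 267.5 R 468 240.0 T 463.5 225 B 452.5 271
s [258, 160, 4, 3, 10] [259.5 161.2] L 258 161.5 R 261 161.5 T 259.5 160 B 259.5 162
s [252, 171, 3, 2, 4] [253.  171.5] L 252 172.0 R 254 171.0 T 253.5 171 B 252.5 172
t [261, 137, 38, 8, 70] [281.2 139.8] L 261 144.0 R 298 138.0 T 295.0 137 B 262.0 144
```

```bash
cat > tr.py <<'E'
from h import *
a,b=__import__('pickle').load(open('c.pkl','rb'));s=env.sense();w=get_image('wrist')
def T(obs):
    A=np.zeros((3,3));q=np.zeros(3)
    for (o,v),wt in obs: M=wt*(np.eye(3)-np.outer(v,v));A+=M;q+=M@o
    p=np.linalg.solve(A,q);return p.round(4),[round(1e3*np.linalg.norm(np.cross(p-o,v)),1) for (o,v),_ in obs]
def at(z):
    t=dict(s);t['tool_pos']=s['tool_pos']+[0,0,z-s['tool_pos'][2]];return t
p2=wray(w,(433.5,189.5),at(.2917));p1=wray(w,(449,197.5),at(.2717))
print('ptr wrist only',T([(p1,1),(p2,1)]));print('ptr w+s',T([(p1,1),(p2,1),(ray(a,(254.5,171.0)),1)]))
print('ptr w+t',T([(p1,1),(p2,1),(ray(b,(299.5,138)),1)]))
ix=wray(w,(463.5,225.5),at(.2717));print('idx w+s',T([(ix,1),(ray(a,(257.7,161.5)),1)]))
o,v=ix;P=o+v*np.array([[.2],[.22]]);print('ptr scene calc',proj(a,[[.6655,-.129,.257],[.6655,-.129,.267]]))
E
python3 tr.py
```

```text
ptr wrist only (array([ 0.6791, -0.1223,  0.2583]), [np.float64(0.3), np.float64(0.3)])
ptr w+s (array([ 0.6831, -0.1237,  0.2505]), [np.float64(0.5), np.float64(0.5), np.float64(0.8)])
ptr w+t (array([ 0.6774, -0.1221,  0.2611]), [np.float64(0.1), np.float64(0.6), np.float64(0.6)])
idx w+s (array([ 0.6747, -0.1309,  0.2832]), [np.float64(0.3), np.float64(0.3)])
ptr scene calc [[259.84919403 170.63086751]
 [259.70680231 167.74562246]]
```

```bash
python3 -m handwheel '[[[0,0,0.003],0,1],[[0,0,0.007],0,1],[[0,0,0.011],0,1],[[0,0,0.015],0,1],[[0,0,0.019],0,1],[[0,0,0.022],0,1],[[0,0,0.022],0,1]]'|tail -3; python3 red2.py
python3 -m handwheel '[[[0,0,-0.008],0,1],[[0,0,-0.02],0,1],[[0,0,-0.03],0,1],[[0,0,-0.035],0,1],[[0,0,-0.035],0,1]]'|tail -3;python3 red2.py
python3 -m handwheel '[[[0,0,-0.01],0,1],[[0,0,-0.02],0,1],[[0,0,-0.03],0,1],[[0,0,-0.035],0,1],[[0,0,-0.035],0,1]]'|tail -3;python3 red2.py
```

```text
contact_force: [-1.1, -0.6, -0.4]
opening: 1.004
grasp_force: 0.0
22.85 [ 0.5896 -0.1637  0.2497] F [-0.24 -0.1   0.12]
w [398, 40, 8, 14, 21] [402.3  46.7] L 398 40.0 R 405 50.5 T 398.5 40 B 404.0 53
w [473, 40, 7, 24, 87] [477.2  48. ] L 473 40.0 R 479 51.5 T 476.0 40 B 479.0 63
w [380, 52, 93, 34, 1645] [437.1  67.8] L 380 81.5 R 472 70.0 T 425.42857142857144 52 B 466.0 85
w [467, 79, 13, 131, 829] [474.5 150.6] L 467 179.0 R 479 113.38181818181818 T 479.0 79 B 470.0 209
w [452, 225, 17, 47, 256] [459.7 242.7] L 452 267.5 R 468 240.0 T 463.5 225 B 452.5 271
s [258, 167, 4, 3, 9] [259.7 167.9] L 258 168.0 R 261 167.5 T 260.0 167 B 259.5 169
s [252, 171, 3, 2, 4] [253.  171.5] L 252 172.0 R 254 171.0 T 253.5 171 B 252.5 172
t [261, 137, 37, 8, 67] [280.4 139.9] L 261 144.0 R 297 138.0 T 294.5 137 B 262.0 144
contact_force: [-1.2, -0.1, 0.4]
opening: 1.0
grasp_force: 0.0
23.5 [ 0.59   -0.1638  0.2864] F [ 0.45  0.25 -0.05]
w [380, 40, 72, 154, 2053] [427.6  91.6] L 380 81.0 R 451 75.0 T 433.0 40 B 436.0 193
w [385, 53, 2, 4, 5] [385.6  54.4] L 385 53.5 R 386 55.0 T 385.0 53 B 386.0 5
[... 269 characters left out ...]
, 39, 8, 71] [281.4 139.8] L 261 144.0 R 299 138.0 T 295.0 137 B 262.0 144
contact_force: [0.8, -0.2, -0.2]
opening: 1.005
grasp_force: 0.0
24.15 [ 0.59   -0.1638  0.3213] F [ 0.22  0.34 -0.35]
w [418, 41, 2, 3, 4] [418.5  42. ] L 418 42.5 R 419 41.5 T 419.0 41 B 418.0 43
w [380, 50, 56, 133, 1653] [410.8  93. ] L 380 75.5 R 435 79.0 T 407.5 50 B 414.0 182
w [405, 196, 11, 33, 129] [408.8 207.4] L 405 217.0 R 415 206.5 T 410.5 196 B 405.0 228
s [258, 167, 4, 3, 9] [259.7 167.9] L 258 168.0 R 261 167.5 T 260.0 167 B 259.5 169
s [252, 171, 3, 2, 4] [253.  171.5] L 252 172.0 R 254 171.0 T 253.5 171 B 252.5 172
t [261, 137, 39, 8, 71] [281.4 139.8] L 261 144.0 R 299 138.0 T 295.0 137 B 262.0 144
```

```bash
cat > tr2.py <<'E'
from h import *
import scipy.optimize as so
s=env.sense();w=get_image('wrist');Rm=R.from_rotvec(s['ee_rot']).as_matrix();TC=np.linalg.inv(w['T_tool_cam']);K=w['K']
def pw(p,z):
    t=np.array([.5898,-.16375,z]);q=TC[:3,:3]@(Rm.T@(p-t))+TC[:3,3];x,y,zz=q[0],-q[1],-q[2];r=np.hypot(x,y);return K[:2,2]+K[0,0]*np.arctan2(r,zz)*np.array([x,y])/r
def fit(obs):
    f=lambda p:np.concatenate([pw(p,z)-uv for z,uv in obs]);r=so.least_squares(f,[.67,-.13,.26]);J=np.linalg.inv(r.jac.T@r.jac);print(r.x.round(4),r.fun.round(1).tolist(),'sd/px',np.sqrt(J[2,2]).round(4))
print('ptr');fit([(.2497,(470,209)),(.2717,(449,198)),(.2864,(436,193)),(.2917,(433.5,190)),(.3213,(414,182))])
print('idx');fit([(.2497,(463.5,225)),(.2864,(432,207)),(.3213,(410.5,196))])
E
python3 tr2.py
```

```text
ptr
[ 0.6783 -0.1226  0.26  ] [0.2, -0.7, -0.1, 0.2, 0.8, -0.4, -0.7, 0.8, -0.3, 0.3] sd/px 0.0035
idx
[ 0.6797 -0.1326  0.2546] [-0.3, 0.3, 0.3, 0.3, 0.1, -0.8] sd/px 0.0039
```

```bash
python3 -m handwheel '[[[0,-0.01,0],0,1],[[0,-0.03,0],0,1],[[0,-0.06,0],0,1],[[0,-0.09,0],0,1],[[0,-0.12,0],0,1],[[0,-0.15,0],0,1],[[0,-0.17,0],0,1],[[0,-0.17,0],0,1]]'|tail -3
python3 snap.py 10
cat > prof.py <<'E'
from h import *
import pickle,sys
for n in sys.argv[1:]:
    L=pickle.load(open('c%s.pkl'%n,'rb'))
    for nm,d,(x0,x1,y0,y1) in(('s',L[0],(246,266,145,180)),('t',L[1],(290,316,120,150))):
        i=d['color'][y0:y1,x0:x1].astype(float);r=np.clip(i[...,0]-np.maximum(i[...,1],i[...,2])-12,0,None)
        m=(r>12).astype(np.uint8);q,l,st,c=cv2.connectedComponentsWithStats(m,connectivity=8)
        for k in range(1,q):
            if st[k,4]<3:continue
            print(n,nm,'area',st[k,4],[(x0+x,int(r[:,x][l[:,x]==k].sum()),round(y0+np.average(np.arange(y1-y0)[l[:,x]==k],weights=r[:,x][l[:,x]==k]),2)) for x in range(st[k,0],st[k,0]+st[k,2])])
E
python3 prof.py "" 7 10
```

```text
contact_force: [0.4, 0.2, 0.3]
opening: 1.0
grasp_force: 0.0
25.25 [ 0.41962233 -0.17293639  0.32043838] [ 2.16155116e+00  2.27874732e+00 -3.78785824e-04] [ 0.817  0.042 -0.506  1.886  0.022  1.219  0.357]
 s area 16 [(258, 102, np.float64(153.99)), (259, 173, np.float64(153.73)), (260, 155, np.float64(153.72)), (261, 45, np.float64(153.56)), (262, 13, np.float64(153.0)), (263, 28, np.float64(152.46))]
 s area 17 [(246, 46, np.float64(159.54)), (247, 25, np.float64(159.0)), (248, 45, np.float64(158.36)), (249, 70, np.float64(157.51)), (250, 37, np.float64(156.65)), (251, 61, np.float64(156.02)), (252, 63, np.float64(155.46)), (253, 51, np.float64(154.59)), (254, 18, np.float64(154.0))]
 t area 29 [(290, 125, np.float64(129.75)), (291, 111, np.float64(129.66)), (292, 129, np.float64(129.47)), (293, 117, np.float64(129.36)), (294, 167, np.float64(129.11)), (295, 244, np.float64(129.14)), (296, 216, np.float64(129.05)), (297, 188, np.float64(129.01)), (298, 138, np.float64(129.01)), (299, 85, np.float64(128.74)), (300, 54, np.float64(129.0)), (301, 41, np.float64(129.0)), (302, 16, np.f
[... 2004 characters left out ...]
8.69)), (291, 123, np.float64(138.64)), (292, 126, np.float64(138.47)), (293, 198, np.float64(138.12)), (294, 253, np.float64(138.19)), (295, 218, np.float64(138.05)), (296, 170, np.float64(138.09)), (297, 116, np.float64(137.94)), (298, 64, np.float64(138.0)), (299, 53, np.float64(138.0)), (300, 22, np.float64(138.0)), (301, 13, np.float64(138.0))]
10 t area 17 [(305, 24, np.float64(138.0)), (306, 57, np.float64(138.0)), (307, 131, np.float64(137.52)), (308, 216, np.float64(137.76)), (309, 172, np.float64(138.1)), (310, 80, np.float64(138.8)), (311, 40, np.float64(139.0)), (312, 30, np.float64(139.0)), (313, 16, np.float64(139.0)), (314, 15, np.float64(138.0)), (315, 20, np.float64(138.0))]
```

Run:
```python
from h import *
import pickle
from scipy.optimize import least_squares
a,b=pickle.load(open('c.pkl','rb'))
def tr(sa,sb):
    f=lambda p:np.r_[proj(a,p)[0]-sa,proj(b,p)[0]-sb]
    r=least_squares(f,[.67,-.13,.28]);return r.x,r.fun
yaw=.056
Rz=np.array([[np.cos(yaw),-np.sin(yaw),0],[np.sin(yaw),np.cos(yaw),0],[0,0,1]])
def show(n,p,q):
    P,fp=tr(*p);Q,fq=tr(*q);print(n,P.round(4),fp.round(1),Q.round(4),fq.round(1),'d local',(Rz.T@(Q-P)*1e3).round(1));return P,Q
P0,Q0=show('init',((254.2,153.8),(301.5,129)),((257.9,154.0),(307.3,130)))
P1,Q1=show('now',((254.6,170.2),(300.3,138)),((258.0,167.65),(305.5,138)))
# feature-shift estimates (same feature before/after)
print('ext s',[16.7/(proj(a,P0)[0]-proj(a,P0-[0,0,.056])[0])[1]*-.056*1],'t',9.05/(proj(b,P0-[0,0,.056])[0]-proj(b,P0)[0])[1]*.056)
print('clip s',14.0/(proj(a,Q0-[0,0,.048])[0]-proj(a,Q0)[0])[1]*.048,'t',7.85/(proj(b,Q0-[0,0,.048])[0]-proj(b,Q0)[0])[1]*.048)
```

```text
init [ 0.6788 -0.1237  0.3106] [ 0.1  0.  -0.  -0. ] [ 0.6785 -0.1361  0.3042] [-0.3 -0.1  0.1  0.2] d local [ -1.1 -12.4  -6.5]
now [ 0.6804 -0.1245  0.2534] [ 0.4  0.1 -0.2 -0.3] [ 0.6784 -0.1354  0.2576] [ 0.2  0.  -0.1 -0.1] d local [ -2.6 -10.8   4.2]
ext s [np.float64(0.05678478427289025)] t 0.05451641436072306
clip s 0.047810924745879994 t 0.047554650310965556
```

```bash
cat > joint.py <<'E'
exec(open('tr2.py').read().split("print('ptr')")[0])
import pickle
a,b=pickle.load(open('c.pkl','rb'))
S0,S1=(254.2,153.8),(254.6,170.2);T0,T1=(301.5,129),(300.3,138)
I0s,I1s=(257.9,154.0),(258.0,167.65);I0t,I1t=(307.3,130),(305.5,138)
wp=[(.2497,(470,209)),(.2717,(449,198)),(.2864,(436,193)),(.2917,(433.5,190)),(.3213,(414,182))]
wi=[(.2497,(463.5,225)),(.2864,(432,207)),(.3213,(410.5,196))]
def f(v):
    P,d,e,tv,bw,bs,bt,ry=v[:3],v[3:6],v[6],v[7],v[8:10],v[10:12],v[12:14],v[14]
    Q=P+d;k=np.array([0,0,1.]);r=[]
    for z,u in wp:r.append((pw(P,z)+bw-u)/.5)
    for z,u in wi:r.append((pw(Q,z)+bw-u)/.5)
    for c,bb,p0,p1,q0,q1 in((a,bs,S0,S1,I0s,I1s),(b,bt,T0,T1,I0t,I1t)):
        r+=[(proj(c,P+e*k)[0]+bb-p0)/.4,(proj(c,P)[0]+bb-p1)/.4,(proj(c,Q+tv*k)[0]+bb-q0)/.4,(proj(c,Q)[0]+bb-q1)/.4]
    r+=[bw/6,bs/1.5,bt/1.5,[(e-.0555)/.0015,(P[2]+e-.312)/.001]]
    return np.concatenate(r)
x0=np.r_[.678,-.123,.257,0,-.01,0,.0555,.048,np.zeros(7)]
r=so.least_squares(f,x0);C=np.linalg.pinv(r.jac.T@r.jac)
print((r.x[:8]*1e3).round(1),'sd',(np.sqrt(np.diag(C))[:8]*1e3).round(1),'bias',r.x[8:].round(1),'cost',r.cost.round(1))
print(r.fun.round(1).tolist())
E
python3 joint.py
```

```text
[ 679.9 -123.3  257.6   -1.    -9.3   -1.2   54.2   50. ] sd [2.  0.9 1.2 0.8 0.4 1.5 1.  1.4] bias [-0.  -0.4  0.5  0.2  0.9  0.5  0. ] cost 22.7
[-0.4, -2.0, -0.5, 0.0, 1.8, -1.0, -1.0, 1.4, 0.1, 0.4, -0.1, 1.7, 0.4, 1.1, -0.3, -1.6, 0.5, -0.6, 1.8, -1.6, -2.0, -0.2, -0.3, 2.3, 1.8, -0.6, 0.8, -0.5, -1.5, 0.2, -1.3, 0.9, -0.0, -0.1, 0.3, 0.1, 0.6, 0.3, -0.9, -0.2]
```

```bash
cat > wv.py <<'E'
from h import *
import pickle,os
s=env.sense();w=get_image('wrist');s2=env.sense()
L=pickle.load(open('wv.pkl','rb')) if os.path.exists('wv.pkl') else []
L.append((s,w));pickle.dump(L,open('wv.pkl','wb'));print(s['tool_pos'],np.linalg.norm(s2['tool_pos']-s['tool_pos']))
i=w['color'].astype(float);r=i[...,0]-np.maximum(i[...,1],i[...,2]);m=(r>45).astype(np.uint8);m[:, :330]=0
q,l,st,c=cv2.connectedComponentsWithStats(m)
for k in range(1,q):
    if 40<st[k,4]<6000:
        y0=st[k,1];h=st[k,3];row=lambda y:[int(np.nonzero(l[y]==k)[0].min()),int(np.nonzero(l[y]==k)[0].max())]
        print(st[k].tolist(),'top',[(y,row(y)) for y in(y0,y0+2,y0+4,y0+7)],'bot',[(y,row(y)) for y in(y0+h-1,y0+h-3,y0+h-5,y0+h-8)])
E
rm -f wv.pkl
python3 -m handwheel '[[[-0.01,0.02,0],0,1],[[-0.033,0.05,-0.01],0,1],[[-0.033,0.08,-0.01],0,1],[[-0.033,0.11,-0.01],0,1],[[-0.033,0.135,-0.01],0,1],[[-0.033,0.155,-0.01],0,1],[[-0.033,0.164,-0.01],0,1],[[-0.033,0.164,-0.01],0,1],[[-0.033,0.164,-0.01],0,1]]'|tail -3; python3 wv.py
python3 -m handwheel '[[[0,0,0.02],0,1],[[0,0,0.04],0,1],[[0,0,0.055],0,1],[[0,0,0.06],0,1],[[0,0,0.06],0,1],[[0,0,0.06],0,1]]'|tail -3; python3 wv.py
python3 -m handwheel '[[[0,0,0.02],0,1],[[0,0,0.04],0,1],[[0,0,0.055],0,1],[[0,0,0.058],0,1],[[0,0,0.058],0,1],[[0,0,0.058],0,1]]'|tail -3; python3 wv.py
```

```text
contact_force: [0.0, 0.4, 0.1]
opening: 1.002
grasp_force: 0.0
[ 0.58507432 -0.19698472  0.33000868] 0.0003652744027302847
[409, 8, 28, 125, 808] top [(np.int32(8), [409, 411]), (np.int32(10), [409, 412]), (np.int32(12), [410, 412]), (np.int32(15), [411, 413])] bot [(np.int32(132), [421, 421]), (np.int32(130), [420, 421]), (np.int32(128), [420, 422]), (np.int32(125), [419, 423])]
[345, 25, 15, 15, 69] top [(np.int32(25), [354, 359]), (np.int32(27), [351, 357]), (np.int32(29), [348, 355]), (np.int32(32), [346, 353])] bot [(np.int32(39), [345, 345]), (np.int32(37), [346, 347]), (np.int32(35), [345, 348]), (np.int32(32), [346, 353])]
[330, 34, 12, 15, 98] top [(np.int32(34), [330, 336]), (np.int32(36), [331, 340]), (np.int32(38), [337, 340]), (np.int32(41), [341, 341])] bot [(np.int32(48), [332, 337]), (np.int32(46), [330, 340]), (np.int32(44), [330, 340]), (np.int32(41), [341, 341])]
[379, 39, 29, 16, 236] top [(np.int32(39), [384, 388]), (np.int32(41), [383, 404]), (np.int32(43), [397, 406]), (np.int32(46), [381, 406])] bot [(np.int32(54), [396, 405]), (np.int32(52), [382, 406]), (np.
[... 2945 characters left out ...]
 466]), (np.int32(10), [463, 468]), (np.int32(13), [464, 470])] bot [(np.int32(27), [467, 468]), (np.int32(25), [465, 470]), (np.int32(23), [465, 471]), (np.int32(20), [465, 471])]
[470, 6, 30, 36, 687] top [(np.int32(6), [470, 471]), (np.int32(8), [471, 479]), (np.int32(10), [472, 485]), (np.int32(13), [473, 493])] bot [(np.int32(41), [494, 495]), (np.int32(39), [486, 496]), (np.int32(37), [479, 496]), (np.int32(34), [472, 497])]
[515, 170, 19, 62, 309] top [(np.int32(170), [527, 527]), (np.int32(172), [527, 528]), (np.int32(174), [526, 529]), (np.int32(177), [525, 529])] bot [(np.int32(231), [515, 516]), (np.int32(229), [516, 516]), (np.int32(227), [516, 517]), (np.int32(224), [516, 517])]
```

```bash
cat > j2.py <<'E'
from h import *
import pickle,scipy.optimize as so
L=pickle.load(open('wv.pkl','rb'))[:3]
def pw(p,s,w):
    TC=np.linalg.inv(w['T_tool_cam']);K=w['K'];q=TC[:3,:3]@(R.from_rotvec(s['ee_rot']).as_matrix().T@(p-s['tool_pos']))+TC[:3,3];x,y,z=q[0],-q[1],-q[2];r=np.hypot(x,y);return K[:2,2]+K[0,0]*np.arctan2(r,z)*np.array([x,y])/r
wp=[(421,132.5),(463.2,137.5),(536.2,148.5)];wi=[(417.5,148.5),(458,154.5),(527,169.7)]
a,b=pickle.load(open('c.pkl','rb'))
def run(ws,wt):
    def f(v):
        P,Q=v[:3],v[:3]+v[3:6];bw,bs,bt=v[6:8],v[8:10],v[10:12];r=[]
        for (s,w),u,i in zip(L,wp,wi):r+=[(pw(P,s,w)+bw-u)/.4,(pw(Q,s,w)+bw-i)/.4]
        for c,bb,p,q,k in((a,bs,(254.6,170.2),(258.0,167.65),ws),(b,bt,(300.3,138),(305.5,138),wt)):
            r+=[(proj(c,P)[0]+bb-p)*k,(proj(c,Q)[0]+bb-q)*k]
        return np.concatenate(r+[bw/5,bs/1.5,bt/1.5])
    r=so.least_squares(f,np.r_[.678,-.123,.257,0,-.01,0,np.zeros(6)]);C=np.linalg.inv(r.jac.T@r.jac)
    print((r.x[:6]*1e3).round(2),'sd',(np.sqrt(np.diag(C))[:6]*1e3).round(2),'res wrist px',(r.fun[:12]*.4).round(1).tolist(),r.fun[12:20].round(1).tolist())
run(0,0);run(2.5,0);run(2.5,2.5)
E
python3 j2.py
```

```text
[ 6.8214e+02 -1.2403e+02  2.5587e+02  6.5000e-01 -9.6400e+00 -4.6700e+00] sd [2.71 0.43 1.14 0.78 0.21 1.01] res wrist px [-0.3, 1.3, 0.1, -1.5, 0.3, 0.2, 0.3, 0.1, 0.1, -0.9, -0.3, 0.7] [-0.0, -0.0, -0.0, 0.0, -0.0, -0.0, -0.0, -0.0]
[ 6.8238e+02 -1.2401e+02  2.5521e+02 -5.3000e-01 -9.6600e+00 -3.0600e+00] sd [2.46 0.41 1.06 0.71 0.2  0.92] res wrist px [-0.1, 1.3, -0.2, -1.5, 0.4, 0.2, 0.1, 0.1, -0.3, -1.0, 0.1, 0.9] [1.0, -2.5, -1.1, 2.5, -0.0, -0.0, -0.0, -0.0]
[ 6.8166e+02 -1.2408e+02  2.5553e+02 -3.7000e-01 -9.6600e+00 -3.2300e+00] sd [2.08 0.39 0.94 0.67 0.19 0.89] res wrist px [-0.1, 1.3, -0.1, -1.5, 0.3, 0.2, 0.1, 0.2, -0.2, -1.0, 0.0, 0.9] [1.1, -2.5, -1.1, 2.6, 0.9, -0.8, -1.0, 0.7]
```

```bash
python3 -m handwheel '[[[-0.015,0,0],0,1],[[-0.028,0,0],0,1],[[-0.029,0.01,0],0,1],[[-0.029,0.019,0.005],0,1],[[-0.029,0.019,0.015],0,1],[[-0.029,0.019,0.024],0,1],[[-0.029,0.019,0.024],0,1],[[-0.029,0.019,0.024],0,1]]'|tail -3; python3 wv.py | grep -v "\[3..,"
python3 -m handwheel '[[[0,0,-0.01],0,1],[[0,0,-0.025],0,1],[[0,0,-0.035],0,1],[[0,0,-0.035],0,1],[[0,0,-0.035],0,1]]'|tail -3; python3 wv.py| grep -v "\[3..,"
python3 -m handwheel '[[[0,0,-0.02],0,1],[[0,0,-0.05],0,1],[[0,0,-0.08],0,1],[[0,0,-0.09],0,1],[[0,0,-0.09],0,1],[[0,0,-0.09],0,1]]'|tail -3; python3 wv.py| grep -v "\[3..,"
```

```text
contact_force: [0.6, 0.0, 0.2]
opening: 0.999
grasp_force: 0.0
[ 0.60570684 -0.22478409  0.18793443] 0.0005237066649929537
[538, 0, 19, 58, 614] top [(np.int32(0), [540, 549]), (np.int32(2), [538, 554]), (np.int32(4), [538, 556]), (np.int32(7), [540, 556])] bot [(np.int32(57), [552, 552]), (np.int32(55), [551, 552]), (np.int32(53), [550, 553]), (np.int32(50), [550, 553])]
[536, 84, 20, 84, 505] top [(np.int32(84), [544, 544]), (np.int32(86), [543, 545]), (np.int32(88), [543, 546]), (np.int32(91), [542, 547])] bot [(np.int32(167), [537, 538]), (np.int32(165), [536, 538]), (np.int32(163), [537, 538]), (np.int32(160), [536, 538])]
contact_force: [-0.5, -0.2, -0.2]
opening: 1.001
grasp_force: 0.0
[ 0.60601295 -0.2250436   0.22364801] 0.000552708188553787
contact_force: [1.0, -0.5, 0.1]
opening: 0.999
grasp_force: 0.0
[ 0.60557907 -0.22491293  0.31186144] 0.0002577018760226104Traceback (most recent call last):
  File "wv.py", line 11, in <module>
    print(st[k].tolist(),'top',[(y,row(y)) for y in(y0,y0+2,y0+4,y0+7)],'bot',[(y,row(y)) for y in(y0+h-1,y0+h-3,y0+h-5,y0+h-8)])
                                   ~~~^^^
  File "wv.py", line 10, in <lambda>
    y0=st[k,1];h=st[k,3];row=lambda y:[int(np.nonzero(l[y]==k)[0].min()),int(np.nonzero(l[y]==k)[0].max())]
                                           ~~~~~~~~~~~~~~~~~~~~~~~~~~^^
    return umr_minimum(a, axis, None, out, keepdims, initial, where)
ValueError: zero-size array to reduction operation minimum which has no identity
```

```bash
cat > blob.py <<'E'
from j2 import *
L=pickle.load(open('wv.pkl','rb'))
P=np.array([.6819,-.124,.2555]);Q=P+[.0005,-.0097,-.003]
for n,(s,w) in enumerate(L):
    i=w['color'].astype(float);r=i[...,0]-np.maximum(i[...,1],i[...,2])
    p,q=pw(P,s,w),pw(Q,s,w);out=[]
    x0=int(min(p[0],q[0]))-8;x1=int(max(p[0],q[0]))+9;y0=max(0,int(p[1])-18);y1=int(q[1])+18
    for y in range(y0,y1):
        v=np.clip(r[y,x0:x1]-30,0,None)
        if v.sum()>15: out.append((y,round(x0+np.average(np.arange(len(v)),weights=v),1),int(v.sum())))
    print(n,s['tool_pos'].round(4),p.round(1),q.round(1));print(out)
E
python3 blob.py | sed -n '4,$p'
```

```text
0 [ 0.5851 -0.197   0.33  ] [421.6 135.7] [419.3 149. ]
[(117, np.float64(421.5), 467), (118, np.float64(421.3), 414), (119, np.float64(421.3), 378), (120, np.float64(421.3), 337), (121, np.float64(421.3), 313), (122, np.float64(421.2), 276), (123, np.float64(421.1), 230), (124, np.float64(421.1), 199), (125, np.float64(421.1), 177), (126, np.float64(421.0), 147), (127, np.float64(420.9), 125), (128, np.float64(420.8), 111), (129, np.float64(420.8), 87), (130, np.float64(420.9), 65), (131, np.float64(420.5), 40), (132, np.float64(420.6), 34), (133, np.float64(420.5), 24), (134, np.float64(420.5), 17), (148, np.float64(417.6), 17), (149, np.float64(417.6), 42), (150, np.float64(417.8), 67), (151, np.float64(417.7), 107), (152, np.float64(417.8), 144), (153, np.float64(417.9), 196), (154, np.float64(417.9), 253), (155, np.float64(418.0), 318), (156, np.float64(418.0), 391), (157, np.float64(418.0), 461), (158, np.float64(418.0), 547), (159, np.float64(418.0), 604), (160, np.float64(416.7), 403), (161, np.float64(414.9), 203), (162, np.float64(413.9), 101), (163, np.float64(413.7), 67),
[... 5523 characters left out ...]
, (83, np.float64(406.2), 80), (84, np.float64(406.2), 66), (85, np.float64(406.3), 49), (86, np.float64(406.4), 36), (87, np.float64(406.4), 27), (104, np.float64(403.9), 23), (105, np.float64(404.1), 60), (106, np.float64(404.1), 86), (107, np.float64(404.2), 137), (108, np.float64(404.3), 180), (109, np.float64(404.4), 234), (110, np.float64(404.5), 296), (111, np.float64(404.4), 360), (112, np.float64(404.6), 445), (113, np.float64(404.6), 528), (114, np.float64(404.7), 612), (115, np.float64(404.7), 671), (116, np.float64(403.3), 454), (117, np.float64(401.3), 247), (118, np.float64(400.4), 203), (119, np.float64(400.1), 134), (120, np.float64(400.0), 113), (121, np.float64(400.1), 70)]
```

```bash
cat > j3.py <<'E'
from h import *
import pickle,scipy.optimize as so
from j2 import pw
L=pickle.load(open('wv.pkl','rb'))
wp=np.array([(420.5,134.5),(463.3,138),(536.1,149.5),(551.8,59.5),(487.0,68.5),(406.3,87.5)])
wi=np.array([(417.6,147.8),(458.3,154.5),(527.2,169.3),(543.5,83.2),(481.4,89.8),(403.9,103.6)])
for sb in(.5,2,10):
    def f(v):
        P,Q=v[:3],v[:3]+v[3:6];B=v[6:].reshape(-1,2);r=[]
        for (s,w),u,i,bb in zip(L,wp,wi,B):r+=[(pw(P,s,w)+bb-u)/[.2,.6],(pw(Q,s,w)+bb-i)/[.2,.6]]
        return np.concatenate(r+[B.ravel()/sb])
    r=so.least_squares(f,np.r_[.678,-.123,.257,0,-.01,0,np.zeros(12)]);C=np.linalg.inv(r.jac.T@r.jac)
    print((r.x[:6]*1e3).round(2),'sd',(np.sqrt(np.diag(C))[:6]*1e3).round(2),'res px',(r.fun[:24].reshape(-1,2)*[.2,.6]).round(1).tolist(),r.x[6:].round(1))
E
python3 j3.py | tail -3
```

```text
[ 6.8098e+02 -1.2410e+02  2.5593e+02  3.1000e-01 -8.2500e+00 -4.1300e+00] sd [0.37 0.17 0.46 0.22 0.16 0.29] res px [[0.1, 1.1], [-0.0, -1.0], [-0.0, 1.2], [0.0, -0.8], [-0.1, -0.0], [0.1, -0.2], [-0.1, -2.1], [0.0, 1.6], [0.1, 0.1], [-0.1, 0.2], [0.1, 1.7], [-0.1, -1.2]] [-0.2 -0.1 -0.  -0.3  0.1  0.2  0.1  0.4 -0.1 -0.2 -0.2 -0.3]
[ 6.8232e+02 -1.2373e+02  2.5428e+02  3.7000e-01 -8.3700e+00 -4.2700e+00] sd [1.3  0.51 1.61 0.24 0.2  0.32] res px [[0.1, 1.0], [-0.1, -1.0], [-0.0, 1.0], [0.0, -1.0], [-0.1, 0.1], [0.1, -0.2], [-0.1, -1.8], [0.0, 1.8], [0.1, -0.0], [-0.1, 0.1], [0.1, 1.4], [-0.1, -1.4]] [-0.9  0.2 -0.5 -0.   0.5  1.1  1.  -0.  -0.4 -0.7 -1.2 -0.6]
[ 704.23 -117.75  226.61    1.67  -10.31   -6.91] sd [6.96 2.9  8.97 0.58 0.62 1.04] res px [[0.0, 0.5], [-0.0, -0.5], [-0.0, 0.6], [0.0, -0.6], [-0.2, 0.1], [0.2, -0.2], [0.0, -1.2], [-0.0, 1.2], [0.1, -0.1], [-0.1, 0.1], [0.0, 0.8], [-0.0, -0.8]] [-11.5   4.8  -6.9   6.4   6.6  12.1  12.3  -8.6  -3.6  -6.1 -14.8  -1.7]
```

The index sits 4.1 ± 0.5 mm below the pointer, so the clip went slightly too far. I'll pinch the tab's end and lift it 4 mm. First I locate the tab precisely.

```bash
cat > tb.py <<'E'
from h import *
import pickle
from j2 import pw
L=pickle.load(open('wv.pkl','rb'))
def g(n,p):
    s,w=L[n];u,v=pw(np.array(p),s,w);im=cv2.cvtColor(w['color'],cv2.COLOR_RGB2GRAY).astype(np.float32);return int(cv2.getRectSubPix(im,(1,1),(float(u),float(v)))[0,0])
for n in(0,1,5):
    print(n,'y-scan',[(y,g(n,(.645,y/1e3,.261))) for y in range(-186,-140,2)])
    print(n,'x-scan',[(x,g(n,(x/1e3,-.166,.257))) for x in range(612,680,3)])
E
python3 tb.py | grep scan; python3 -c "
from h import *
s=env.sense();print(s['clock'],s['tool_pos'],s['ee_rot'],s['joint_positions'].round(2))"
```

```text
0 y-scan [(-186, 186), (-184, 186), (-182, 187), (-180, 185), (-178, 183), (-176, 184), (-174, 184), (-172, 158), (-170, 45), (-168, 46), (-166, 52), (-164, 44), (-162, 42), (-160, 77), (-158, 149), (-156, 112), (-154, 89), (-152, 90), (-150, 91), (-148, 92), (-146, 69), (-144, 64), (-142, 89)]
0 x-scan [(612, 109), (615, 109), (618, 106), (621, 108), (624, 73), (627, 79), (630, 40), (633, 48), (636, 43), (639, 45), (642, 41), (645, 42), (648, 50), (651, 52), (654, 50), (657, 48), (660, 46), (663, 46), (666, 44), (669, 45), (672, 43), (675, 42), (678, 41)]
1 y-scan [(-186, 186), (-184, 187), (-182, 188), (-180, 187), (-178, 186), (-176, 185), (-174, 182), (-172, 171), (-170, 46), (-168, 47), (-166, 49), (-164, 45), (-162, 40), (-160, 43), (-158, 145), (-156, 110), (-154, 92), (-152, 92), (-150, 86), (-148, 73), (-146, 60), (-144, 63), (-142, 95)]
1 x-scan [(612, 133), (615, 178), (618, 190), (621, 189), (624, 189), (627, 126), (630, 41), (633, 47), (636, 40), (639, 41), (642, 38), (645, 40), (648, 50), (651, 48), (654, 47), (657, 45), (660, 44), (663, 42), (666, 38), (669, 40), (672, 36), (675, 37), (678, 38)]
5 y-scan [(-186, 190), (-184, 179), (-182, 144), (-180, 151), (-178, 151), (-176, 154), (-174, 152), (-172, 125), (-170, 44), (-168, 48), (-166, 53), (-164, 47), (-162, 46), (-160, 82), (-158, 83), (-156, 83), (-154, 83), (-152, 230), (-150, 157), (-148, 151), (-146, 147), (-144, 148), (-142, 150)]
5 x-scan [(612, 194), (615, 194), (618, 195), (621, 194), (624, 187), (627, 108), (630, 44), (633, 51), (636, 44), (639, 45), (642, 43), (645, 45), (648, 53), (651, 51), (654, 51), (657, 50), (660, 47), (663, 46), (666, 44), (669, 44), (672, 43), (675, 42), (678, 41)]
29.6 [ 0.60546841 -0.22491741  0.31162875] [-2.15986462e+00 -2.27861658e+00  1.37459341e-03] [ 0.66  0.44 -0.5   1.44  0.21  1.31  0.2 ]
```

```bash
python3 -m handwheel '[[[0,-0.03,0],0,0.45],[[0,-0.06,0],-8,0.45],[[0,-0.082,0],-16,0.45],[[0.02,-0.082,0.01],-24,0.45],[[0.04,-0.082,0.03],-32,0.45],[[0.055,-0.082,0.05],-40,0.45],[[0.062,-0.082,0.07],-48,0.45],[[0.062,-0.082,0.08],-56,0.45],[[0.062,-0.082,0.08],-64,0.45],[[0.062,-0.082,0.08],-72,0.45]]' 20|tail -3
python3 -m handwheel '[[[0,0,0],-8,0.45],[[0,0,0],-16,0.45],[[0,0,0],-18,0.45],[[0,0,0],-18,0.45],[[0,0,0],-18,0.45]]'
python3 -c "
from h import *
s=env.sense();Rm=R.from_rotvec(s['ee_rot']).as_matrix();print(s['tool_pos'],Rm[:,0],'shift',Rm.T@(np.array([.6235,-.1670,.231])-s['tool_pos']),s['joint_positions'].round(2))"
```

```text
contact_force: [0.2, 0.9, -0.3]
opening: 0.45
grasp_force: 0.0
clock: 31.1
tool_pos: [0.5204, -0.1674, 0.2326]
ee_rot: [0.082, -3.14, -0.001]
contact_force: [0.1, -0.1, 0.3]
opening: 0.445
grasp_force: 0.0
[ 0.52041145 -0.16736502  0.23256927] [-0.9986525  -0.05188623  0.00100136] shift [-0.10297015 -0.00498544  0.00146246] [ 0.9   0.38 -0.81  1.79  0.3   1.11  1.62]
```

```bash
python3 -m handwheel '[[[-0.015,-0.003,0],0,0.45],[[-0.035,-0.005,0],0,0.45],[[-0.055,-0.005,0.001],0,0.45],[[-0.075,-0.005,0.001],0,0.45],[[-0.09,-0.005,0.001],0,0.45],[[-0.098,-0.005,0.001],0,0.45],[[-0.103,-0.005,0.001],0,0.45],[[-0.103,-0.005,0.001],0,0.45],[[-0.103,-0.005,0.001],0,0.45]]'|tail -5
python3 -m handwheel '[[[0,0,0],0,0.3],[[0,0,0],0,0.2],[[0,0,0],0,0.15],[[0,0,0],0,0.1],[[0,0,0],0,0.05],[[0,0,0],0,0.05],[[0,0,0],0,0.05],[[0,0,0],0,0.05]]' 20; python3 red2.py | grep -v "^w"
```

```text
tool_pos: [0.6234, -0.167, 0.2322]
ee_rot: [0.083, -3.14, 0.0]
contact_force: [-0.4, 0.3, 0.1]
opening: 0.449
grasp_force: 0.0
clock: 32.8
tool_pos: [0.6237, -0.1686, 0.2324]
ee_rot: [0.081, -3.14, 0.003]
contact_force: [-2.4, -7.2, 1.4]
opening: 0.113
grasp_force: 19.7
32.8 [ 0.6237 -0.1686  0.2324] F [-0.87 -7.47  1.62]
s [258, 167, 4, 3, 9] [259.7 167.9] L 258 168.0 R 261 167.5 T 260.0 167 B 259.5 169
s [252, 171, 3, 2, 4] [253.  171.5] L 252 172.0 R 254 171.0 T 253.5 171 B 252.5 172
t [261, 137, 39, 8, 71] [281.4 139.8] L 261 144.0 R 299 138.0 T 295.0 137 B 262.0 144
```

```bash
python3 -m handwheel '[[[0,-0.001,0],0,0.05],[[0,-0.0015,0],0,0.05],[[0,-0.0015,-0.001],0,0.05],[[0,-0.0015,-0.002],0,0.05],[[0,-0.0015,-0.003],0,0.05],[[0,-0.0015,-0.004],0,0.05],[[0,-0.0015,-0.0043],0,0.05],[[0,-0.0015,-0.0043],0,0.05],[[0,-0.0015,-0.0041],0,0.05]]'; python3 red2.py | grep -v "^w"
```

```text
clock: 33.85
tool_pos: [0.6237, -0.1688, 0.2362]
ee_rot: [0.083, -3.14, 0.001]
contact_force: [-3.5, -4.2, -0.8]
opening: 0.11
grasp_force: 19.7
33.85 [ 0.6237 -0.1688  0.2362] F [-4.25 -5.3  -0.79]
s [259, 166, 3, 3, 8] [259.9 166.9] L 259 167.0 R 261 166.5 T 260.0 166 B 259.5 168
s [252, 171, 3, 2, 4] [253.  171.5] L 252 172.0 R 254 171.0 T 253.5 171 B 252.5 172
t [261, 137, 39, 8, 71] [281.4 139.8] L 261 144.0 R 299 138.0 T 295.0 137 B 262.0 144
```

```bash
python3 -m handwheel '[[[0,0,0],0,0.2],[[0,0,0],0,0.3],[[0,0,0],0,0.45],[[0,0,0],0,0.45],[[0.01,0,0],0,0.45],[[0.03,0,0],0,0.45],[[0.06,0,0],0,0.45],[[0.09,0,0],0,0.45],[[0.1,0,0],0,0.45]]'|tail -3
python3 -m handwheel '[[[0,0,-0.02],8,0.45],[[0,0,-0.05],16,0.45],[[0,0,-0.08],24,0.45],[[0,0,-0.098],32,0.45],[[0,0,-0.098],40,0.45],[[0,0,-0.098],48,0.45],[[0,0,-0.098],56,0.45],[[0,0,-0.098],64,0.45],[[0,0,-0.098],72,0.45],[[0,0,-0.098],80,0.45]]'|tail -3
python3 -m handwheel '[[[0,0,0],8,0.45],[[0,0,0],10,0.45],[[0,0,0],10,0.45]]'|tail -6
python3 -c "
from h import *
s=env.sense();Rm=R.from_rotvec(s['ee_rot']).as_matrix();print(s['tool_pos'],Rm[:,0],'shift',Rm.T@(np.array([.585,-.1970,.33])-s['tool_pos']),s['joint_positions'].round(2))"; python3 red2.py|grep ^s
```

```text
contact_force: [0.6, -0.5, -0.3]
opening: 0.454
grasp_force: 0.0
contact_force: [-0.0, -0.5, -0.1]
opening: 0.452
grasp_force: 0.0
clock: 36.2
tool_pos: [0.5241, -0.1736, 0.3344]
ee_rot: [2.161, 2.28, 0.0]
contact_force: [0.7, 0.4, 0.9]
opening: 0.446
grasp_force: 0.0
[ 0.52406714 -0.17360361  0.33441944] [-5.31686962e-02  9.98585543e-01 -4.99705877e-05] shift [-0.0266028   0.05960219  0.00442785] [ 0.75  0.25 -0.58  1.65  0.14  1.29  0.19]
s [259, 166, 3, 3, 8] [259.9 166.9] L 259 167.0 R 261 166.5 T 260.0 166 B 259.5 168
```

```bash
mv wv.pkl wv_old.pkl
python3 -m handwheel '[[[-0.015,0.01,0],0,1],[[-0.0266,0.03,0.004],0,1],[[-0.0266,0.05,0.004],0,1],[[-0.0266,0.0596,0.004],0,1],[[-0.0266,0.0596,0.004],0,1],[[-0.0266,0.0596,0.004],0,1],[[-0.0266,0.0596,0.004],0,1]]'|tail -3; python3 wv.py >/dev/null 2>&1
python3 -m handwheel '[[[0,0,0.02],0,1],[[0,0,0.04],0,1],[[0,0,0.055],0,1],[[0,0,0.06],0,1],[[0,0,0.06],0,1],[[0,0,0.06],0,1]]'|tail -3; python3 wv.py >/dev/null 2>&1
python3 -m handwheel '[[[0,0,0.02],0,1],[[0,0,0.04],0,1],[[0,0,0.055],0,1],[[0,0,0.058],0,1],[[0,0,0.058],0,1],[[0,0,0.058],0,1]]'|tail -3; python3 wv.py >/dev/null 2>&1
sed -i 's/if v.sum()>15: out/if 12<v.sum()<110: out/; s/-.003\]/0.000]/' blob.py; sed -i 's/L=pickle.load(open(.wv.pkl.,.rb.))\[:3\]/L=pickle.load(open("wv_old.pkl","rb"))[:3]/' j2.py
python3 blob.py | sed -n '4,$p' | sed 's/np.float64(\([0-9.]*\))/\1/g'
```

```text
contact_force: [-0.3, 0.3, -0.3]
opening: 1.003
grasp_force: 0.0
contact_force: [-0.7, -0.6, -0.2]
opening: 0.999
grasp_force: 0.0
contact_force: [-0.2, -0.0, -0.0]
opening: 1.0
grasp_force: 0.0
0 [ 0.5845 -0.1971  0.3307] [422.  135.4] [421.3 149.1]
[(128, 421.3, 101), (129, 421.1, 84), (130, 421.1, 66), (131, 421.0, 51), (132, 420.7, 30), (133, 420.7, 19), (148, 420.0, 14), (149, 420.2, 36), (150, 420.2, 72), (151, 420.1, 99), (163, 416.2, 81), (164, 416.0, 23), (165, 416.0, 18), (166, 416.0, 19)]
1 [ 0.5854 -0.1972  0.2712] [464.7 139.5] [463.6 157.3]
[(132, 464.2, 102), (133, 464.0, 73), (134, 463.9, 64), (135, 463.9, 52), (136, 463.9, 49), (137, 463.7, 26), (138, 463.6, 18), (156, 462.2, 40), (157, 462.2, 55), (158, 462.3, 81)]
2 [ 0.5855 -0.1972  0.2134] [537.2 149.3] [534.8 174. ]
[(142, 537.4, 106), (143, 537.2, 88), (144, 537.1, 67), (145, 537.0, 60), (146, 537.0, 54), (147, 536.7, 39), (148, 536.5, 26), (149, 536.5, 26), (150, 536.4, 19), (171, 533.7, 23), (172, 533.6, 47), (173, 533.7, 84), (174, 533.7, 102)]
```

```bash
sed -i 's/^wp=.*/wp=np.array([(420.6,134),(463.6,138.3),(536.4,150.3)])/; s/^wi=.*/wi=np.array([(420.1,147.8),(462.2,155),(533.6,170.5)])/; s/zeros(12)/zeros(6)/; s/\[:24\]/[:12]/' j3.py; python3 j3.py | tail -3
python3 - <<'E'
# absolute extension/clip by change vs earlier views: same d_x -> level?
E
```

```text
[ 680.42 -124.    256.53    0.83   -8.54   -0.9 ] sd [0.71 0.23 0.92 0.38 0.25 0.49] res px [[0.0, 1.0], [-0.0, -0.7], [-0.1, 0.7], [0.1, -0.3], [0.0, -1.0], [-0.0, 0.6]] [-0.1 -0.2  0.  -0.3 -0.   0.3]
[ 681.87 -123.94  254.66    0.88   -8.67   -0.96] sd [2.66 0.62 3.43 0.4  0.34 0.52] res px [[0.0, 0.9], [-0.0, -0.8], [-0.1, 0.5], [0.1, -0.4], [0.0, -0.8], [-0.0, 0.8]] [-0.8 -0.4 -0.4 -0.5  0.7  0.6]
[ 704.4  -122.99  224.8     1.57  -10.69   -1.87] sd [13.43  3.64 17.85  0.72  1.21  1.  ] res px [[0.0, 0.4], [-0.0, -0.4], [-0.1, 0.2], [0.1, -0.2], [0.0, -0.4], [-0.0, 0.4]] [-10.3  -1.9  -5.   -1.5   9.9   2.1]
```

The index is now within 1 mm of the pointer. Back off and hand in.

```bash
python3 -m handwheel '[[[0,-0.01,0],0,1],[[0,-0.03,0],0,1],[[0,-0.06,0],0,1],[[0,-0.09,0],0,1],[[0,-0.12,0],0,1],[[0,-0.13,0],0,1],[[0,-0.13,0],0,1],[[0,-0.13,0],0,1],[[0,-0.13,0],0,1]]'; python3 red2.py | grep -v ^w; python3 -c "
from workcell import env
print(env.sign_off())"
```

```text
clock: 39.3
tool_pos: [0.4561, -0.2039, 0.2125]
ee_rot: [2.16, 2.281, 0.001]
contact_force: [-0.4, 0.0, 0.1]
opening: 1.001
grasp_force: 0.0
39.3 [ 0.4561 -0.2039  0.2125] F [ 0.17 -0.25 -0.44]
s [259, 166, 3, 3, 8] [259.9 166.9] L 259 167.0 R 261 166.5 T 260.0 166 B 259.5 168
t [261, 137, 39, 8, 70] [281.4 139.8] L 261 144.0 R 299 138.0 T 295.0 137 B 262.0 144
t [306, 136, 5, 3, 10] [308.1 137.2] L 306 137.0 R 310 138.0 T 308.5 136 B 308.5 138
t [313, 138, 4, 1, 4] [314.5 138. ] L 313 138.0 R 316 138.0 T 314.5 138 B 314.5 138
the job is handed in; nothing more can be done
None
```

The valve body hangs still on the spring balance (about 2.2 N, spring extension about 56 mm), the reader index measures within about 1 mm of the pointer after I lifted the clip back from a roughly 4 mm overshoot, and the job was handed in at 39 s with the arm clear; no verdict came back.

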